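# Load the gummed-tape dispenser from the tape stand

### The job

Load the tape dispenser: slide the wide roll of gummed paper tape up off its post on the tape stand, lay it on its curved side on the bench and let go, then take a fresh hold and stand it on edge between the dispenser's cheeks, lowering it (not dropping it) until it rests on both rollers, and let go. Leave the narrow masking roll on its post, and do not disturb the jars and the bottle.

Things in the scene. Friction and masses are not known exactly. Their poses are not given: they have to be found in the camera images.
- tape: wide roll of gummed brown paper tape on a card core: cylinder 66 mm in diameter, 50 mm wide, 34 mm bore, about 0.11 kg. Origin at the middle of its axis (25 mm from either end face), z along the axis; both ends alike. Starts axis upright on either post of the stand, origin 43 mm above the bench; lying on its curved side, 33 mm
- masking: bystander: narrow roll of masking tape, same brown paper, 66 mm diameter and 34 mm bore, but only 24 mm wide; sits on the other post and stays there. Origin at the middle of its axis, z along the axis
- stand: wooden tape stand, fixed: base 90 (x) by 230 (y) by 18 mm thick, origin at the centre of its underside, z up. Two upright round posts, 28 mm in diameter, stand on it at x = 0, y = -65 and +65 mm; their bevelled tops are 92 mm above the bench, 24 mm above the wide roll's top
- dispenser: grey steel gummed-tape dispenser, fixed, 251 mm long. Origin on the bench under the middle of its roll bay, z up; tape runs along x, leaves at -x. Two upright cheeks along x (-75 to +75 mm), inner faces at y = -26.5 and +26.5 mm, end in outward-flared lips (y to +-33 mm). Ahead of the bay, x -75 to -176 mm: water tank, brush, guide bar, tear-off blade, up to 70 mm high
- bay (a point): middle of the wide roll when seated on both rollers: 47.5 mm above the bench on the dispenser's z axis, axes as the dispenser's; the seated roll's axis lies along y, its top 80 mm high. Two fixed rollers, 16 mm in diameter, lie along y at x = -25 and +25 mm, axes 15 mm above the bench. Low end walls inside the bay at x = -72 mm (47 mm high) and +72 mm (42 mm high)
- mouth (a point): centre of the bay's open top, level with the lips, 85 mm above the bench, straight above bay; the bay below is 53 mm clear in y and 144 mm in x
- brush_jar: bystander: white ceramic jar with brushes, 74 mm wide, jar 95 mm and brushes about 215 mm high, loose; origin at the centre of its underside
- paint_bottle: bystander: paint bottle, 60 mm wide, 150 mm high, loose; origin at the centre of its underside
- paint_jar: bystander: lidded glass paint jar, 64 mm wide, 75 mm high, loose; origin at the centre of its underside
There are look-alikes about, which are no part of the job. What is shaped like the tape but red or yellow is not meant.

How it is judged:
On the way, in this order (a step that is already met when the one before it is completed fails the run):
1. the wide roll lies on its curved side on the bench, clear of stand and dispenser, let go and at rest (angle between tape's own z axis and vertical between 1.35 and 1.79 rad and height (world z) of tape below 0.04 m and contact force between the fingers and tape below 0.1 N and contact force between tape and stand below 0.1 N and contact force between tape and dispenser below 0.1 N and linear speed of tape below 0.03 m/s), for 0.2 s.
2. the wide roll is on edge in the bay, down on its rollers (horizontal distance between tape and bay below 0.008 m and z of tape in the frame of bay below 0.005 m and angle between the z axis of tape and the y axis of dispenser, either way round below 0.12 rad), for 0.2 s.
At the end, for the whole second after the job is handed in: Wide roll at rest, let go, in the bay: middle within 8 mm sideways and 4 mm in height of its seat on both rollers, axis within 0.12 rad of the dispenser's y. Masking roll flat on its post (12 mm, 0.1 rad); jars and bottle upright (0.2 rad), within 20 mm of where they were (horizontal distance between tape and bay below 0.008 m and z of tape in the frame of bay between -0.004 and 0.004 m and angle between the z axis of tape and the y axis of dispenser, either way round below 0.12 rad and linear speed of tape below 0.02 m/s and contact force between the fingers and tape below 0.1 N and distance of masking from where it was at the start of the episode below 0.012 m and angle between masking's own z axis and vertical below 0.1 rad and distance of each of brush_jar, paint_bottle, paint_jar from where it was at the start of the episode below 0.02 m and angle between each of brush_jar, paint_bottle, paint_jar's own z axis and vertical below 0.2 rad); the robot touches nothing.
It fails at once if the wide roll is dropped into the dispenser (falls faster than 0.6 m/s at the bay) (horizontal distance between tape and bay below 0.03 m and height (world z) of tape below 0.11 m and linear speed of tape above 0.6 m/s).
It fails at once if the masking roll is taken off or shifted on its post (distance of masking from where it was at the start of the episode above 0.02 m).
It fails at once if a jar or the bottle is knocked over or pushed away (distance of any of brush_jar, paint_bottle, paint_jar from where it was at the start of the episode above 0.03 m or angle between any of brush_jar, paint_bottle, paint_jar's own z axis and vertical above 0.4 rad).
It also fails if it takes over 59 s, if anything falls off the work surface, if the arm or the gripper's body presses on something with over 40 N, if the wrist force passes 120 N, or if a joint passes its speed limit or range.

### The arm

A 6-joint arm with a two-finger parallel gripper is mounted at the origin on the work surface. World frame = base frame: x ahead of the robot, y to its left, z up, the work surface at z = 0. Lengths are in m, angles in rad, forces in N, time in s.
With the tool pointing down it reaches from about 0.3 to 0.775 m from the base axis. Payload 14.6 kg.
Tool frame: the origin (TCP) lies midway between the tips of the shut fingers; the grasp point (between the pads) lies 19 mm behind it; z points along the fingers, y is the line along which they close (so a half turn about z gives the same grasp; the last joint's range is limited). The gripper opens to 94 mm and grips with 3 to 60 N. Pads are 16 mm wide; open, the fingers measure 119 mm over their backs; the gripper's body (75 mm by 177 mm) begins 78 mm behind the grasp point.
Start: joints at [1.22, 0.3, 1.521, -0, 1.321, -0.067], TCP at [0.154, 0.528, 0.205] pointing down, gripper open.
Joint ranges: [-3.03, 3.03], [-0.79, 2.21], [0.23, 2.52], [-1.04, 4.18], [0, 3.07], [-2.55, 2.55]. Speed limits (rad/s): [2.22, 2.22, 2.57, 3.14, 3.14, 3.14].

### API

Orientations are given as a 3x3 rotation matrix whose columns are the frame's x, y, z axes.
In Python, from bench import r, optics, job, models gives the robot as it stands. The module is installed in compiled form; this text tells all that it offers.
- The arm moves only by the tool drive_tool, never from a script. Its arguments are lists of equal length, an entry for each row: "slide": the shift along the tool's x, y, z in units of 60 mm (1.0 is 60 mm), a list of three; "dr": the turn, a rotation vector about the tool's x, y, z in units of 5 degrees (1.0 is 5 degrees), a list of three. A call has 1 to 12 rows; each row is the pose to reach, as a shift and turn from the pose commanded when the call began, along the tool's axes at that moment; what a row does not reach only later rows make up. A row lasts 1/8 s, in which the tool goes at most 62.5 mm and 10.7 degrees, less where a joint would pass 70% of its speed; a pose out of reach is approached as far as the arm can. A call with a gripper value outside its range is refused whole. "gripper" is the closure, from -1 (fully open) to 1 (shut), set as the call begins (left out, the last holds). The fingers move at their own pace and stop on an object; "newtons" is the grip in N (left out, the last holds). Time passes only in rows, so rows that repeat a pose let the fingers close. It gives the time, the measured TCP pose, the force, the opening and the grip force at its end, in the units of the state.
- r.get_state(): the state, without advancing time (a new reading comes with each control period).
- optics.get_image(name): name is "scene" or "side" or "wrist"; returns the picture (400x640x3 uint8, red, green, blue); there is no depth.
- optics.camera_params(name): a dict with "camera_matrix" (3x3 intrinsics, pixels), "R" (3x3) and "t" (3): a world point X has camera coordinates R X + t. Camera axes: x right, y down, z forward; pixel columns grow to the right and rows downward; lengths in m; the calibration is good to about 2 mm. A picture is of the moment at which its call begins: read the wrist's pose just before it. camera_params takes no time and is no camera call; for the wrist camera it gives the pose at the moment of the call.
- job.close_job(): hands the job in; it is judged then, once.
Trained networks look in the newest picture that a camera, given by its name, has taken for a name from the list of things; names that differ only in an ending like _2 or _b are one class to them, and where a whole thing is asked for, a point or a joint stands for the part that bears it (a point fixed in the world has none). Each returns a list of dicts, best first, with "p" (0 to 1); they miss things now and then, are a little off and sometimes report something else, mostly with a low value. They report only what shows in the picture. A call takes as long as a camera call. They do not tell look-alikes from the thing itself.
- models.spot_in(name, camera): "box" ([left, top, width, height] as shares, 0 to 1, of the picture: columns of its width, rows of its height, round what is visible of it).
- models.masks_of(name, camera): "pixels" (400x640 bool, what is visible of it) and "box" ([left, top, width, height] as shares, 0 to 1, of the picture: columns of its width, rows of its height, round what is visible of it).
- models.mark_of(name, camera): "point" ([row, column] as shares, 0 to 1, of the picture: columns of its width, rows of its height: a listed point, or the origin of a listed thing).
The state is a dict: "t": time; "joint_pos": joint angles; "qvel": joint speeds; "tau": joint torques, N m; "tcp_pos": TCP position; "tool_rot": TCP orientation; "ft_force": force on the tool from outside, world axes, zero at the start; "moment": the same for the moment, N m; "gripper_width": finger opening in m; "finger_force": force on a finger pad.
Only numpy, scipy, OpenCV 4.12 (cv2) and the standard library are available. Lean on these libraries where they do the work, as an engineer would, in place of code of your own. Each camera call takes 0.05 s, during which the arm holds its last target. There are 200 camera calls.

## Working session

There is one attempt and no reset: what is moved stays moved. The work goes in short steps, Python scripts to look and compute and a tool call to move; the robot and the scene stay as the last step left them, time stands still between calls to the robot, and variables do not carry over. Pictures are saved under pics/ and viewed, at most 10 in all, crops included, and the job is handed in when it is done.

Besides the shell and the picture viewer there is one more tool, called as name(argument=value, ...) on one line, values as JSON. drive_tool: Moves the arm, as the interface text tells. Its arguments: {"type":"object","properties":{"slide":{"type":"array"},"dr":{"type":"array"},"gripper":{"type":"number"},"newtons":{"type":"number"}},"required":["slide","dr"]}

```bash
mkdir -p pics
cat > h.py <<'E'
import numpy as np, cv2
from bench import r, optics, job, models
def ray(cam,row,col,z):
    c=optics.camera_params(cam);K=np.array(c["camera_matrix"]);R=np.array(c["R"]);t=np.array(c["t"])
    d=R.T@np.linalg.inv(K)@[col,row,1]; o=-R.T@t
    return o+d*(z-o[2])/d[2]
def proj(cam,X):
    c=optics.camera_params(cam);p=np.array(c["camera_matrix"])@(np.array(c["R"])@np.array(X)+np.array(c["t"]))
    return p[:2]/p[2]
def snap(cam,f=None):
    im=optics.get_image(cam)
    if f: cv2.imwrite("pics/"+f,im[:,:,::-1])
    return im
E
python3 - <<'E'
from h import *
np.set_printoptions(precision=4,suppress=True)
for cam in("scene","side"):
    im=snap(cam,cam+"0.png")
    for n,z in(("tape",.043),("masking",.03),("stand",0),("dispenser",0),("bay",.0475),("mouth",.085),("brush_jar",0),("paint_bottle",0),("paint_jar",0)):
        for m in models.mark_of(n,cam)[:3]:
            a=m["point"];print(cam,n,round(m["p"],2),np.array([a[0]*400,a[1]*640]).round(1),ray(cam,a[0]*400,a[1]*640,z))
print(r.get_state())
a=cv2.imread("pics/scene0.png");b=cv2.imread("pics/side0.png")
E
```

```text
scene tape 0.91 [188.3 474.1] [0.3924 0.2709 0.043 ]
scene tape 0.76 [266.7 428.5] [0.6142 0.2647 0.043 ]
scene tape 0.72 [233.7 479. ] [0.4936 0.3197 0.043 ]
scene masking 0.94 [207.3 416.9] [0.4941 0.1866 0.03  ]
scene stand 0.75 [227.1 446.5] [0.4853 0.2581 0.    ]
scene dispenser 0.61 [144.6 229.2] [ 0.5549 -0.2876  0.    ]
scene bay 0.8 [134.6 228.2] [ 0.5596 -0.2752  0.0475]
scene mouth 0.68 [119.5 224.2] [ 0.5513 -0.2851  0.085 ]
scene brush_jar 0.81 [290.3 301.5] [0.7709 0.0764 0.    ]
scene paint_bottle 0.77 [249.1 242.1] [ 0.7634 -0.0782  0.    ]
scene paint_jar 0.83 [242.5 283.5] [ 0.7042 -0.0147  0.    ]
side tape 0.8 [320.8 236.9] [0.5932 0.2783 0.043 ]
side tape 0.77 [378.1 363.8] [0.3778 0.276  0.043 ]
side tape 0.61 [366.9 275.5] [0.4984 0.3181 0.043 ]
side masking 0.56 [310.3 319.4] [0.4899 0.192  0.03  ]
side stand 0.9 [348.5 298. ] [0.497  0.2541 0.    ]
side dispenser 0.74 [168.4 379.2] [ 0.557  -0.2789  0.    ]
side bay 0.66 [153.8 380.8] [ 0.5559 -0.2728  0.0475]
side mouth 0.86 [138.  384.4] [ 0.5558 -0.2856  0.085 ]
side brush_jar 0.69 [227.  223.4] [0.7732 0.0753 0.    ]
side paint_bottle 0.92 [188.6 267.5] [ 0.7603 -0.0795  0.    ]
side paint_jar 0.84 [214.7 271.6] [ 0.7039 -0.005   0.    ]
{'t': 1.0, 'joint_pos': array([ 1.2204,  0.2999,  1.521 , -0.    ,  1.3207, -0.0666]), 'qvel': array([ 0.0003, -0.0015, -0.0005,  0.0004,  0.0019, -0.0008]), 'tau': array([  0.0024, -53.1682, -35.2892,   0.0709,   0.0214,   0.0001]), 'tcp_pos': array([0.154 , 0.528 , 0.2055]), 'tool_rot': array([[-0.96  ,  0.28  ,  0.    ],
       [ 0.28  ,  0.96  ,  0.    ],
       [-0.    ,  0.0001, -1.    ]]), 'ft_force': array([ 0.7613, -0.0852,  0.3659]), 'moment': array([-0.0448, -0.0201,  0.0071]), 'finger_force': 0.0, 'gripper_width': 0.09416414822160335}
```

View pics/scene0.png

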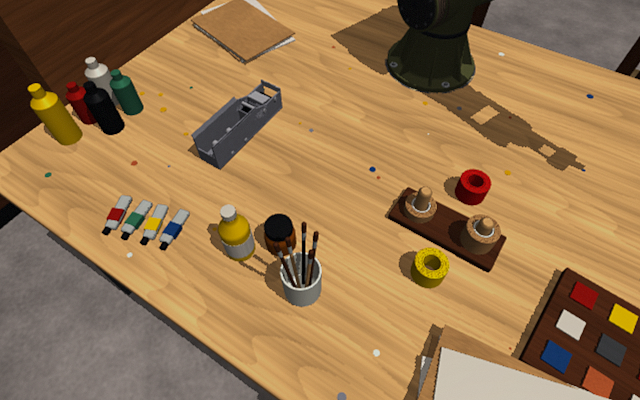

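View pics/side0.png

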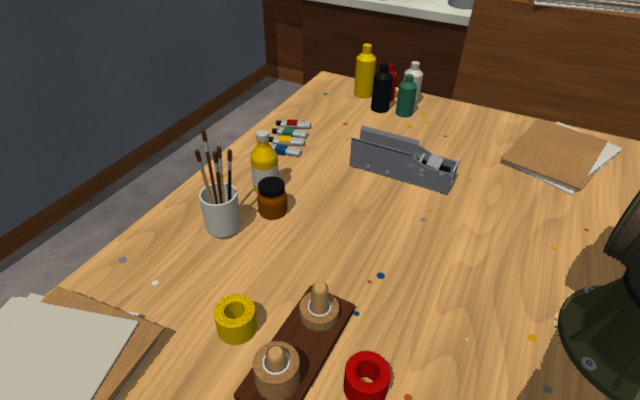

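The scene shows the wide brown roll on the near post at about (484,235), the masking roll at (421,207), red and yellow decoys beside the stand, and the dispenser at (235,125). The jars are at x>0.7. The side view agrees: wide roll at about (0.496, 0.318). Next I'll look from above with the wrist camera.

drive_tool(slide=[[-6.43, -1.77, -1], [-6.43, -1.77, -1], [-6.43, -1.77, -1], [-6.43, -1.77, -1], [-6.43, -1.77, -1], [-6.43, -1.77, -1], [-6.43, -1.77, -1], [-6.43, -1.77, -1], [-6.43, -1.77, -1], [-6.43, -1.77, -1]], dr=[[0, 0, 14.75], [0, 0, 14.75], [0, 0, 14.75], [0, 0, 14.75], [0, 0, 14.75], [0, 0, 14.75], [0, 0, 14.75], [0, 0, 14.75], [0, 0, 14.75], [0, 0, 14.75]])

```text
t: 2.25
tcp_pos: [0.4937, 0.3188, 0.2655]
tool_rot: [[-0.003, 1.0, -0.0], [1.0, 0.003, 0.0], [0.0, -0.0, -1.0]]
ft_force: [0.1, 0.8, -0.4]
gripper_width: 0.0942
finger_force: 0.0
```

Run:
```python
from h import *
np.set_printoptions(precision=4,suppress=True)
s=r.get_state();print(s["t"],s["tcp_pos"],s["tool_rot"],s["joint_pos"])
snap("wrist","w1.png")
c=optics.camera_params("wrist");print("cam",-np.array(c["R"]).T@c["t"],c["R"])
for n,z in(("tape",.043),("masking",.03),("stand",0)):
    for m in models.mark_of(n,"wrist")[:3]:
        a=m["point"];print(n,round(m["p"],2),np.array([a[0]*400,a[1]*640]).round(1),ray("wrist",a[0]*400,a[1]*640,z))
```

```text
2.25 [0.4937 0.3188 0.2655] [[-0.0028  1.     -0.0001]
 [ 1.      0.0028  0.    ]
 [ 0.     -0.0001 -1.    ]] [0.511  0.3491 1.3179 0.     1.4746 0.5082]
cam [0.4952 0.3829 0.4438] [[ 1.      0.0029  0.0005]
 [ 0.0028 -0.9741  0.226 ]
 [ 0.0011 -0.226  -0.9741]]
tape 0.94 [169.2 317.2] [0.4954 0.3215 0.043 ]
tape 0.58 [210.6 226.6] [0.3807 0.2683 0.043 ]
tape 0.58 [211.5 399.8] [0.6004 0.2676 0.043 ]
masking 0.55 [260.4 313.9] [0.4914 0.1945 0.03  ]
stand 0.73 [208.8 316.7] [0.4951 0.2587 0.    ]
```

View pics/w1.png

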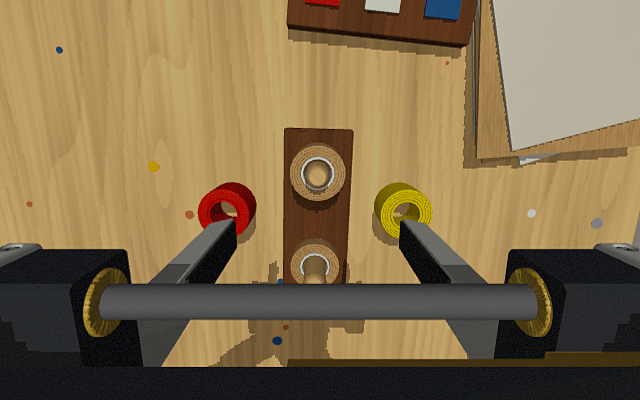

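The roll is straight ahead of the camera at about (318,172). The fingers straddle it, with the decoys red at (227,208) and yellow at (404,208), and masking at (315,262). I'll refine using the post top.

Run:
```python
from h import *
np.set_printoptions(precision=4,suppress=True)
print(ray("wrist",174,318,.092),ray("wrist",172,317.5,.068))
snap("wrist")
m=models.masks_of("tape","wrist")
for q in m[:2]:
    ys,xs=np.nonzero(q["pixels"]);print(q["p"],xs.min(),xs.max(),ys.min(),ys.max())
th=np.linspace(0,6.28,100)
for X in((.495,.318),(.495,.3215),(.495,.325)):
    P=np.array([proj("wrist",[X[0]+.033*np.cos(t),X[1]+.033*np.sin(t),z]) for t in th for z in(.018,.068)]);print(X,P.min(0),P.max(0))
```

```text
[0.4966 0.3235 0.092 ] [0.4961 0.3218 0.068 ]
0.87 197 256 182 235
0.65 289 344 143 200
(0.495, 0.318) [287.9401 143.1703] [344.8592 202.6524]
(0.495, 0.3215) [287.882  140.4167] [344.9196 199.78  ]
(0.495, 0.325) [287.8236 137.6527] [344.9803 196.8959]
```

drive_tool(slide=[[0.02, 0.03, 0.8], [0.02, 0.03, 1.6], [0.02, 0.03, 2.4], [0.02, 0.03, 3.0], [0.02, 0.03, 3.6], [0.02, 0.03, 3.95], [0.02, 0.03, 3.95]], dr=[[0, 0, 0], [0, 0, 0], [0, 0, 0], [0, 0, 0], [0, 0, 0], [0, 0, 0], [0, 0, 0]])

```text
t: 3.42
tcp_pos: [0.4957, 0.3189, 0.0272]
tool_rot: [[-0.0, 1.0, -0.002], [1.0, 0.0, -0.001], [-0.001, -0.002, -1.0]]
ft_force: [-0.1, 0.4, -0.8]
gripper_width: 0.0943
finger_force: 0.0
```

drive_tool(slide=[[0, 0, 0], [0, 0, 0], [0, 0, 0], [0, 0, 0], [0, 0, 0], [0, 0, 0]], dr=[[0, 0, 0], [0, 0, 0], [0, 0, 0], [0, 0, 0], [0, 0, 0], [0, 0, 0]], gripper=1, newtons=25)

```text
t: 4.18
tcp_pos: [0.4965, 0.3193, 0.029]
tool_rot: [[0.0, 1.0, 0.0], [1.0, -0.0, 0.0], [0.0, 0.0, -1.0]]
ft_force: [-2.4, -0.5, 6.4]
gripper_width: 0.0643
finger_force: 25.0
```

drive_tool(slide=[[0, 0, -0.3], [0, 0, -0.7], [0, 0, -1.2], [0, 0, -1.8], [0, 0, -2.5], [0, 0, -3.2], [0, 0, -3.5], [0, 0, -3.5]], dr=[[0, 0, 0], [0, 0, 0], [0, 0, 0], [0, 0, 0], [0, 0, 0], [0, 0, 0], [0, 0, 0], [0, 0, 0]])

```text
t: 5.18
tcp_pos: [0.4967, 0.3194, 0.2405]
tool_rot: [[0.0, 1.0, 0.003], [1.0, -0.0, 0.002], [0.002, 0.003, -1.0]]
ft_force: [0.8, 0.1, -1.3]
gripper_width: 0.0642
finger_force: 25.0
```

Run:
```python
from h import *
a=snap("scene");b=snap("wrist")
cv2.imwrite("pics/l1.png",np.hstack([a[100:350,240:640],b[100:350,120:520]])[:,:,::-1])
```

```text
(no output)
```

View pics/l1.png

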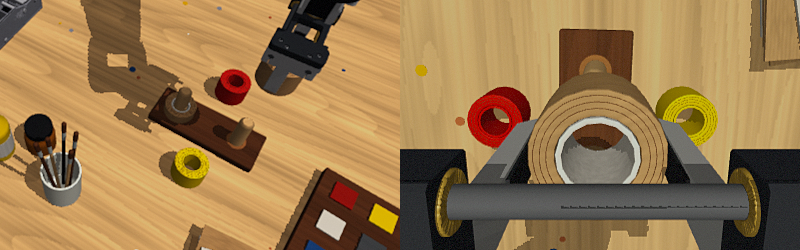

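The roll is held cleanly and the post is empty. Masking is still on its post. Carrying it to open bench now.

drive_tool(slide=[[-4.8, -0.8, 0], [-4.8, -0.8, 0], [-4.8, -0.8, 0], [-4.8, -0.8, 0], [-4.8, -0.8, 0], [-4.8, -0.8, 0], [-4.8, -0.8, 0], [-4.8, -0.8, 0], [-4.8, -0.8, 0], [-4.8, -0.8, 0], [-4.8, -0.8, 0]], dr=[[0, 0, 18], [0, 0, 18], [0, 0, 18], [0, 0, 18], [0, 0, 18], [0, 0, 18], [0, 0, 18], [0, 0, 18], [0, 0, 18], [0, 0, 18], [0, 0, 18]])

```text
t: 6.65
tcp_pos: [0.4482, 0.0312, 0.238]
tool_rot: [[1.0, 0.002, -0.001], [0.002, -1.0, -0.0], [-0.001, -0.0, -1.0]]
ft_force: [-1.1, -0.4, -0.8]
gripper_width: 0.0644
finger_force: 25.0
```

drive_tool(slide=[[0, 0, 0], [0, 0, 0], [0, 0, 0], [0, 0, 0], [0, 0, 0], [0, 0, 0], [0, 0, 0], [0, 0, 0], [0, 0, 0]], dr=[[0, 2, 0], [0, 4, 0], [0, 6, 0], [0, 8, 0], [0, 10, 0], [0, 12, 0], [0, 13, 0], [0, 13, 0], [0, 13, 0]])

```text
t: 7.78
tcp_pos: [0.4424, 0.034, 0.2524]
tool_rot: [[0.436, -0.004, 0.9], [0.001, -1.0, -0.005], [0.9, 0.003, -0.436]]
ft_force: [0.2, 0.0, -0.1]
gripper_width: 0.0645
finger_force: 25.0
```

Run:
```python
from h import *
print(r.get_state()["joint_pos"])
b=snap("side","t1.png")
```

```text
[-6.11685871e-03 -4.54657531e-01  2.47640635e+00  5.61808036e-01
  5.61031160e-04  1.00578129e+00]
```

View pics/t1.png

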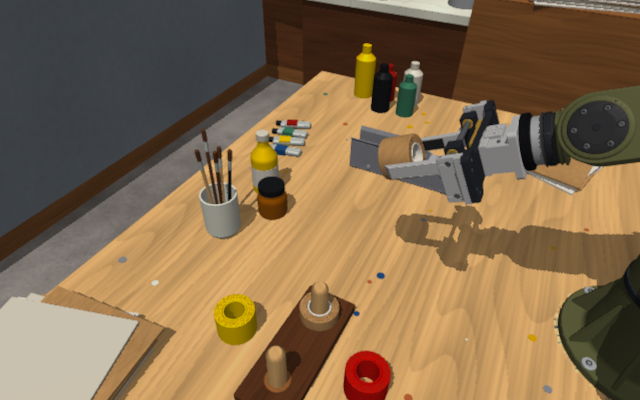

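The full outward tilt jams the wrist (j5 at 0, j3 near its limit), so I'll untilt and instead tilt inward on open bench at azimuth ~70°.

drive_tool(slide=[[0, 0, 0], [0, 0, 0], [0, 0, 0], [0, 0, 0], [0, 0, 0], [0, 0, 0], [0, 0, 0], [0, 0, 0]], dr=[[0, -2, 0], [0, -4, 0], [0, -6, 0], [0, -8, 0], [0, -10, 0], [0, -12, 0], [0, -13, 0], [0, -13, 0]])

```text
t: 8.82
tcp_pos: [0.4431, 0.0335, 0.2507]
tool_rot: [[1.0, -0.006, -0.018], [-0.006, -1.0, -0.003], [-0.018, 0.003, -1.0]]
ft_force: [-0.2, -1.1, -2.5]
gripper_width: 0.0644
finger_force: 25.0
```

Run:
```python
from h import *
s=r.get_state();print(s["joint_pos"].round(3),s["tool_rot"].round(3))
```

```text
[-0.005  0.037  1.722 -0.004  1.4    1.572] [[ 1.    -0.006 -0.018]
 [-0.006 -1.    -0.003]
 [-0.018  0.003 -1.   ]]
```

drive_tool(slide=[[-4.8, -6.4, 0], [-4.8, -6.4, 0], [-4.8, -6.4, 0], [-4.8, -6.4, 0], [-4.8, -6.4, 0], [-4.8, -6.4, 0], [-4.8, -6.4, 0], [-4.8, -6.4, 0], [-4.8, -6.4, 0], [-4.8, -6.4, 0], [-4.8, -6.4, 0], [-4.8, -6.4, 0]], dr=[[0, 0, -25], [0, 0, -25], [0, 0, -25], [0, 0, -25], [0, 0, -25], [0, 0, -25], [0, 0, -25], [0, 0, -25], [0, 0, -25], [0, 0, -25], [0, 0, -25], [0, 0, -25]])

```text
t: 10.32
tcp_pos: [0.1558, 0.4193, 0.2556]
tool_rot: [[-0.573, 0.819, -0.014], [0.819, 0.574, 0.001], [0.009, -0.011, -1.0]]
ft_force: [-0.4, -0.4, -1.4]
gripper_width: 0.064
finger_force: 25.0
```

drive_tool(slide=[[0, 0, 0], [0, 0, 0], [0, 0, 0], [0, 0, 0], [0, 0, 0], [0, 0, 0], [0, 0, 0], [0, 0, 0], [0, 0, 0], [0, 0, 0], [0, 0, 0], [0, 0, 0]], dr=[[0, 0, -25], [0, 0, -25], [0, 0, -25], [0, 0, -25], [0, 0, -25], [0, 0, -25], [0, 0, -25], [0, 0, -25], [0, 0, -25], [0, 0, -25], [0, 0, -25], [0, 0, -25]])

```text
t: 11.82
tcp_pos: [0.1558, 0.4193, 0.2557]
tool_rot: [[-0.342, -0.94, -0.014], [-0.94, 0.342, 0.001], [0.004, 0.013, -1.0]]
ft_force: [1.3, -0.0, -1.1]
gripper_width: 0.0639
finger_force: 25.0
```

Run:
```python
from h import *
s=r.get_state();print(s["joint_pos"].round(3),s["tool_rot"].round(3))
```

```text
[ 1.125  0.032  1.715  0.013  1.399 -1.669] [[-0.342 -0.94  -0.014]
 [-0.94   0.342  0.001]
 [ 0.004  0.013 -1.   ]]
```

drive_tool(slide=[[0, 0, 0], [0, 0, 0], [0, 0, 0], [0, 0, 0], [0, 0, 0], [0, 0, 0], [0, 0, 0], [0, 0, 0], [0, 0, 0]], dr=[[0, 2, 0], [0, 4, 0], [0, 6, 0], [0, 8, 0], [0, 10, 0], [0, 12, 0], [0, 13.6, 0], [0, 13.6, 0], [0, 13.6, 0]])

```text
t: 12.95
tcp_pos: [0.1556, 0.4194, 0.256]
tool_rot: [[-0.117, -0.938, -0.326], [-0.355, 0.346, -0.869], [0.928, 0.014, -0.373]]
ft_force: [0.8, -0.1, -0.4]
gripper_width: 0.064
finger_force: 25.0
```

Run:
```python
from h import *
s=r.get_state();print(s["joint_pos"].round(3),s["tool_rot"].round(3))
a=snap("scene");b=snap("side")
cv2.imwrite("pics/t2.png",np.hstack([a[:,240:640],b[:,240:640]])[:,:,::-1])
```

```text
[ 1.162  0.737  1.151 -0.072  2.44  -1.66 ] [[-0.117 -0.938 -0.326]
 [-0.355  0.346 -0.869]
 [ 0.928  0.014 -0.373]]
```

View pics/t2.png

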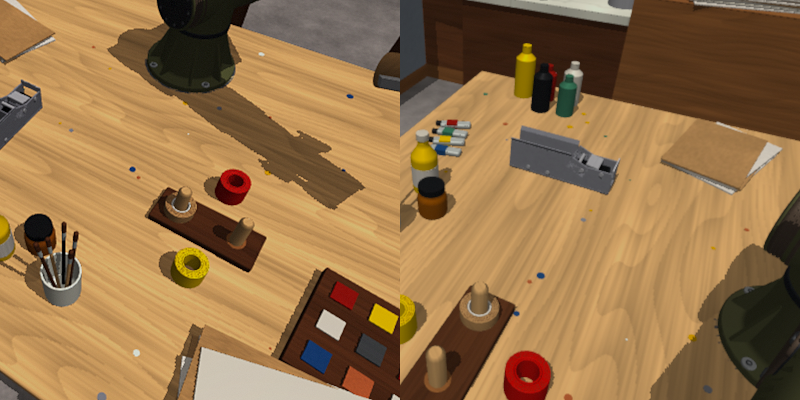

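drive_tool(slide=[[-0.7, -0.01, 0.28], [-1.4, -0.02, 0.56], [-2.1, -0.03, 0.85], [-2.8, -0.04, 1.13], [-3.2, -0.05, 1.29], [-3.3, -0.05, 1.33], [-3.39, -0.05, 1.365], [-3.39, -0.05, 1.365]], dr=[[0, 0, 0], [0, 0, 0], [0, 0, 0], [0, 0, 0], [0, 0, 0], [0, 0, 0], [0, 0, 0], [0, 0, 0]])

```text
t: 14.05
tcp_pos: [0.1549, 0.4185, 0.037]
tool_rot: [[-0.115, -0.938, -0.327], [-0.351, 0.346, -0.87], [0.929, 0.015, -0.369]]
ft_force: [0.5, 0.5, -0.4]
gripper_width: 0.0644
finger_force: 25.0
```

drive_tool(slide=[[-0.03, 0, 0.012], [-0.05, 0, 0.02], [-0.05, 0, 0.02]], dr=[[0, 0, 0], [0, 0, 0], [0, 0, 0]])

```text
t: 14.42
tcp_pos: [0.1547, 0.4182, 0.0331]
tool_rot: [[-0.114, -0.938, -0.327], [-0.35, 0.346, -0.871], [0.93, 0.015, -0.368]]
ft_force: [0.0, -0.5, -0.4]
gripper_width: 0.0639
finger_force: 25.0
```

drive_tool(slide=[[-0.02, 0, 0.008], [-0.035, 0, 0.014], [-0.035, 0, 0.014]], dr=[[0, 0, 0], [0, 0, 0], [0, 0, 0]])

```text
t: 14.8
tcp_pos: [0.1547, 0.4184, 0.032]
tool_rot: [[-0.114, -0.938, -0.327], [-0.349, 0.346, -0.871], [0.93, 0.015, -0.367]]
ft_force: [0.5, 0.7, 10.3]
gripper_width: 0.064
finger_force: 24.9
```

drive_tool(slide=[[0, 0, 0], [0, 0, 0], [0, 0, 0], [0, 0, 0], [0, 0, 0], [0, 0, 0]], dr=[[0, 0, 0], [0, 0, 0], [0, 0, 0], [0, 0, 0], [0, 0, 0], [0, 0, 0]], gripper=-1)

```text
t: 15.55
tcp_pos: [0.1546, 0.4182, 0.0307]
tool_rot: [[-0.114, -0.938, -0.327], [-0.35, 0.346, -0.871], [0.93, 0.015, -0.368]]
ft_force: [1.7, -0.7, 0.0]
gripper_width: 0.0936
finger_force: 0.0
```

Run:
```python
from h import *
snap("wrist","r1.png")
for m in models.mark_of("tape","wrist")[:2]:
    a=m["point"];print(m["p"],a[0]*400,a[1]*640,ray("wrist",a[0]*400,a[1]*640,.033))
```

```text
0.57 265.32 302.272 [0.17297112 0.44025205 0.033     ]
```

View pics/r1.png

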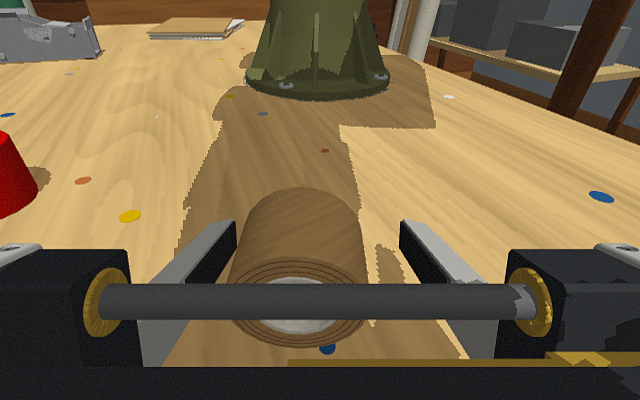

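The roll lies on its side between the open fingers at about (300,265). Its axis points along the tool heading and it's clear of everything. I'll rise and right the tool.

drive_tool(slide=[[0.6, 0.01, -0.24], [1.4, 0.02, -0.55], [2.3, 0.03, -0.9], [3.1, 0.05, -1.22], [3.6, 0.05, -1.42], [3.6, 0.05, -1.42]], dr=[[0, 0, 0], [0, 0, 0], [0, 0, 0], [0, 0, 0], [0, 0, 0], [0, 0, 0]])

```text
t: 16.4
tcp_pos: [0.1551, 0.4181, 0.2648]
tool_rot: [[-0.116, -0.938, -0.326], [-0.353, 0.346, -0.869], [0.928, 0.015, -0.372]]
ft_force: [-0.5, -0.5, -0.4]
gripper_width: 0.0939
finger_force: 0.0
```

drive_tool(slide=[[0, 0, 0], [0, 0, 0], [0, 0, 0], [0, 0, 0], [0, 0, 0], [0, 0, 0], [0, 0, 0], [0, 0, 0], [0, 0, 0]], dr=[[0, -2, 0], [0, -4, 0], [0, -6, 0], [0, -8, 0], [0, -10, 0], [0, -12, 0], [0, -13.6, 0], [0, -13.6, 0], [0, -13.6, 0]])

```text
t: 17.52
tcp_pos: [0.155, 0.4179, 0.2623]
tool_rot: [[-0.346, -0.938, -0.018], [-0.938, 0.346, -0.005], [0.011, 0.015, -1.0]]
ft_force: [-0.3, -0.5, -0.4]
gripper_width: 0.0944
finger_force: 0.0
```

Run:
```python
from h import *
np.set_printoptions(precision=4,suppress=True)
s=r.get_state();print(s["t"],s["joint_pos"],s["tool_rot"])
snap("wrist","r2.png")
for m in models.mark_of("tape","wrist")[:2]:
    a=m["point"];print(m["p"],a[0]*400,a[1]*640,ray("wrist",a[0]*400,a[1]*640,.033))
m=models.masks_of("tape","wrist")[0]["pixels"].astype(np.uint8)
c=max(cv2.findContours(m,0,2)[0],key=cv2.contourArea);rc=cv2.minAreaRect(c);print(rc)
for p in cv2.boxPoints(rc): print(p,ray("wrist",p[1],p[0],.033))
```

```text
17.525 [ 1.1249  0.0284  1.7038  0.0141  1.4216 -1.6653] [[-0.3461 -0.938  -0.0178]
 [-0.9381  0.3462 -0.005 ]
 [ 0.0108  0.015  -0.9998]]
0.97 117.32000000000001 104.576 [0.3696 0.2662 0.033 ]
0.81 194.32 307.52 [0.1748 0.4397 0.033 ]
((101.0, 118.5), (57.0, 78.0), 90.0)
[62. 90.] [0.4013 0.2213 0.033 ]
[140.  90.] [0.3158 0.2527 0.033 ]
[140. 147.] [0.3462 0.3127 0.033 ]
[ 62. 147.] [0.4348 0.2799 0.033 ]
```

View pics/r2.png

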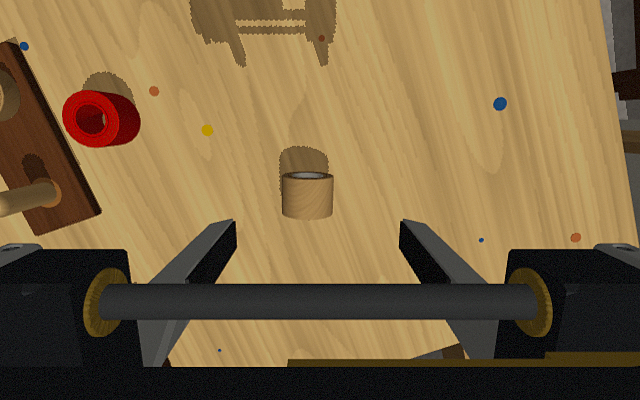

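```bash
cat >> h.py <<'E'
from scipy.optimize import minimize
def fitroll(cam,mask,x0,z=.033):
    th=np.linspace(0,2*np.pi,60,endpoint=False)
    def hull(v):
        a=np.array([np.cos(v[2]),np.sin(v[2]),0]);b=np.array([-a[1],a[0],0]);u=np.array([0,0,1])
        c=np.array([v[0],v[1],z])
        P=[proj(cam,c+s*.025*a+.033*(np.cos(t)*b+np.sin(t)*u)) for t in th for s in(-1,1)]
        return cv2.convexHull((np.array(P)*16).astype(np.int32))
    def cost(v):
        m=np.zeros((400,640),np.uint8);cv2.fillPoly(m,[hull(v)],1,cv2.LINE_8,4)
        return 1-(m&mask).sum()/(m|mask).sum()
    x0=np.array(x0,float)
    S=x0+np.vstack([np.zeros(3),np.diag([.01,.01,.15])])
    s=minimize(cost,x0,method="Nelder-Mead",options=dict(initial_simplex=S,xatol=1e-4,fatol=1e-4))
    return s.x,s.fun
E
python3 - <<'E'
from h import *
np.set_printoptions(precision=4,suppress=True)
snap("wrist")
ms=models.masks_of("tape","wrist")
for m in ms:
    p=m["pixels"].astype(np.uint8);ys,xs=np.nonzero(p);print(m["p"],xs.min(),xs.max(),ys.min(),ys.max())
    if 270<xs.mean()<345:
        p[215:240]*=1
        for y in(1.2,1.4):print(fitroll("wrist",p,[.17,.437,y]))
s=r.get_state();print(s["tcp_pos"],s["tool_rot"])
# dispenser rough geometry
for cam in("scene","side"):
    snap(cam)
    m=models.masks_of("dispenser",cam)[0];p=m["pixels"].astype(np.uint8)
    c=max(cv2.findContours(p,0,2)[0],key=cv2.contourArea)
    print(cam,m["p"],cv2.approxPolyDP(cv2.convexHull(c),4,True)[:,0].tolist())
E
```

```text
0.71 281 333 170 220Traceback (most recent call last):
  File "<stdin>", line 9, in <module>
  File "h.py", line 27, in fitroll
    s=minimize(cost,x0,method="Nelder-Mead",options=dict(initial_simplex=S,xatol=1e-4,fatol=1e-4))
    res = _minimize_neldermead(fun, x0, args, callback, bounds=bounds,
                               **options)
    fxcc = func(xcc)
    fx = function(np.copy(x), *(wrapper_args + args))
  File "h.py", line 23, in cost
    m=np.zeros((400,640),np.uint8);cv2.fillPoly(m,[hull(v)],1,cv2.LINE_8,4)
                                                   ~~~~^^^
  File "h.py", line 20, in hull
    P=[proj(cam,c+s*.025*a+.033*(np.cos(t)*b+np.sin(t)*u)) for t in th for s in(-1,1)]
       ~~~~^^^^^^^^^^^^^^^^^^^^^^^^^^^^^^^^^^^^^^^^^^^^^^^
  File "h.py", line 8, in proj
    c=optics.camera_params(cam);p=np.array(c["camera_matrix"])@(np.array(c["R"])@np.array(X)+np.array(c["t"]))
ValueError: time passes only in moves, steps and waits
```

```bash
python3 - <<'E'
s=open("h.py").read()
s=s.replace('def ray','C={}\ndef cp(cam):\n    if cam not in C: C[cam]={k:np.array(v) for k,v in optics.camera_params(cam).items()}\n    return C[cam]\ndef ray',1).replace('c=optics.camera_params(cam);','c=cp(cam);')
open("h.py","w").write(s)
E
python3 - <<'E'
from h import *
np.set_printoptions(precision=4,suppress=True)
snap("wrist")
ms=models.masks_of("tape","wrist")
for m in ms:
    p=m["pixels"].astype(np.uint8);ys,xs=np.nonzero(p)
    if 270<xs.mean()<345:
        for y in(1.2,1.4):print(fitroll("wrist",p,[.17,.437,y]))
s=r.get_state();print(s["t"],s["tcp_pos"])
for cam in("scene","side"):
    snap(cam)
    m=models.masks_of("dispenser",cam)[0];p=m["pixels"].astype(np.uint8)
    c=max(cv2.findContours(p,0,2)[0],key=cv2.contourArea)
    print(cam,m["p"],cv2.approxPolyDP(cv2.convexHull(c),4,True)[:,0].tolist())
E
```

```text
(array([0.1747, 0.4381, 1.2311]), np.float64(0.07207562032296178))
(array([0.1747, 0.4396, 1.2417]), np.float64(0.07204724409448815))
17.875 [0.155  0.418  0.2626]
scene 0.61 [[280, 88], [280, 109], [222, 167], [200, 157], [192, 135], [219, 108], [261, 80]]
side 0.83 [[352, 137], [366, 124], [459, 159], [449, 192], [352, 165]]
```

drive_tool(slide=[[-0.44, -0.19, 0.6], [-0.45, -0.2, 1.4], [-0.46, -0.21, 2.2], [-0.47, -0.23, 3.0], [-0.48, -0.24, 3.7], [-0.49, -0.25, 4.1], [-0.49, -0.25, 4.13], [-0.49, -0.25, 4.13]], dr=[[0.17, -0.12, -0.2], [0.17, -0.12, -0.2], [0.17, -0.12, -0.2], [0.17, -0.12, -0.2], [0.17, -0.12, -0.2], [0.17, -0.12, -0.2], [0.17, -0.12, -0.2], [0.17, -0.12, -0.2]])

```text
t: 19.08
tcp_pos: [0.1754, 0.4403, 0.0157]
tool_rot: [[-0.33, -0.944, 0.001], [-0.944, 0.33, 0.004], [-0.004, -0.0, -1.0]]
ft_force: [-0.6, -1.1, 0.6]
gripper_width: 0.0937
finger_force: 0.0
```

drive_tool(slide=[[0, 0, 0], [0, 0, 0], [0, 0, 0], [0, 0, 0], [0, 0, 0], [0, 0, 0]], dr=[[0, 0, 0], [0, 0, 0], [0, 0, 0], [0, 0, 0], [0, 0, 0], [0, 0, 0]], gripper=1, newtons=25)

```text
t: 19.82
tcp_pos: [0.1752, 0.44, 0.0151]
tool_rot: [[-0.33, -0.944, 0.001], [-0.944, 0.33, 0.003], [-0.004, 0.0, -1.0]]
ft_force: [-0.8, -1.1, 5.9]
gripper_width: 0.0667
finger_force: 24.9
```

drive_tool(slide=[[0, 0, -0.4], [0, 0, -1.1], [0, 0, -2], [0, 0, -3], [0, 0, -3.9], [0, 0, -3.9]], dr=[[0, 0, 0], [0, 0, 0], [0, 0, 0], [0, 0, 0], [0, 0, 0], [0, 0, 0]])

```text
t: 20.58
tcp_pos: [0.1754, 0.4401, 0.2523]
tool_rot: [[-0.33, -0.944, 0.004], [-0.944, 0.33, 0.009], [-0.01, -0.001, -1.0]]
ft_force: [0.2, -0.0, -1.7]
gripper_width: 0.0665
finger_force: 24.9
```

Run:
```python
from h import *
np.set_printoptions(precision=4,suppress=True)
for c,row,col,z in(("scene",109,280,0),("scene",167,222,0),("side",192,449,0),("side",165,352,0)):
    print(c,ray(c,row,col,z))
```

```text
scene [ 0.3858 -0.2548  0.    ]
scene [ 0.6188 -0.2563 -0.    ]
side [ 0.3781 -0.2658  0.    ]
side [ 0.6232 -0.2606  0.    ]
```

drive_tool(slide=[[5.7, -5.36, -0.3], [5.7, -5.36, -0.3], [5.7, -5.36, -0.3], [5.7, -5.36, -0.3], [5.7, -5.36, -0.3], [5.7, -5.36, -0.3], [5.7, -5.36, -0.3], [5.7, -5.36, -0.3], [5.7, -5.36, -0.3], [5.7, -5.36, -0.3]], dr=[[0, 0, 16], [0, 0, 16], [0, 0, 16], [0, 0, 16], [0, 0, 16], [0, 0, 16], [0, 0, 16], [0, 0, 16], [0, 0, 16], [0, 0, 16]])

```text
t: 21.82
tcp_pos: [0.3653, 0.0106, 0.2648]
tool_rot: [[-0.987, 0.16, -0.001], [0.16, 0.987, 0.003], [0.001, 0.003, -1.0]]
ft_force: [-0.5, -0.1, -1.8]
gripper_width: 0.0665
finger_force: 24.9
```

drive_tool(slide=[[-4.29, -6.58, 0], [-4.29, -6.58, 0], [-4.29, -6.58, 0], [-4.29, -6.58, 0], [-4.29, -6.58, 0], [-4.29, -6.58, 0], [-4.29, -6.58, 0], [-4.29, -6.58, 0], [-4.29, -6.58, 0], [-4.29, -6.58, 0], [-4.29, -6.58, 0]], dr=[[0, 0, 16.16], [0, 0, 16.16], [0, 0, 16.16], [0, 0, 16.16], [0, 0, 16.16], [0, 0, 16.16], [0, 0, 16.16], [0, 0, 16.16], [0, 0, 16.16], [0, 0, 16.16], [0, 0, 16.16]])

```text
t: 23.2
tcp_pos: [0.5566, -0.4195, 0.2654]
tool_rot: [[-0.002, 1.0, 0.002], [1.0, 0.002, 0.003], [0.003, 0.002, -1.0]]
ft_force: [0.9, 0.3, -1.1]
gripper_width: 0.0666
finger_force: 24.9
```

Run:
```python
from h import *
np.set_printoptions(precision=4,suppress=True)
s=r.get_state();print(s["t"],s["tcp_pos"],s["joint_pos"],s["tool_rot"])
im=snap("wrist","d1.png")
for n,z in(("dispenser",0),("bay",.0475),("mouth",.085)):
    for m in models.mark_of(n,"wrist")[:2]:
        a=m["point"];print(n,round(m["p"],2),a[0]*400,a[1]*640,ray("wrist",a[0]*400,a[1]*640,z))
```

```text
23.2 [ 0.5566 -0.4195  0.2654] [-0.6995  0.6236  0.9218  0.0029  1.5966 -0.701 ] [[-0.0016  1.      0.0016]
 [ 1.      0.0016  0.0025]
 [ 0.0025  0.0016 -1.    ]]
dispenser 0.65 61.6 316.992 [ 0.558  -0.2853  0.    ]
bay 0.92 54.879999999999995 312.704 [ 0.5531 -0.2858  0.0475]
mouth 0.87 45.6 311.488 [ 0.5524 -0.2836  0.085 ]
```

View pics/d1.png

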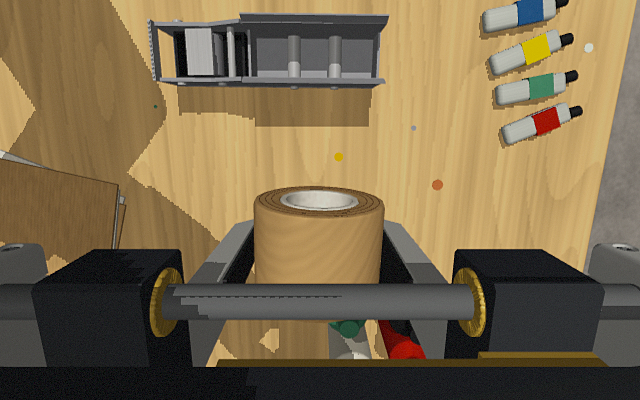

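The dispenser is clear at the top of the wrist picture: bay at about (313,50), rollers at columns ~294 and ~335, tank to the left (−x). Next I'll get edge positions numerically.

Run:
```python
from h import *
np.set_printoptions(precision=4,suppress=True,linewidth=200)
g=cv2.imread("pics/d1.png").astype(int)
gr=g.sum(2)//3; sat=g.max(2)-g.min(2)
for c in(255,275,313,355,375):
    print(c,"sat",sat[4:96:1,c].tolist())
    print(c,"gr",gr[4:96:1,c].tolist())
for q in(45,55,65): print(q,gr[q,280:392].tolist())
```

```text
255 sat [92, 93, 93, 93, 92, 93, 93, 93, 55, 13, 3, 2, 3, 3, 2, 3, 2, 2, 1, 4, 4, 2, 2, 3, 2, 4, 2, 4, 1, 1, 2, 3, 1, 2, 2, 4, 4, 5, 4, 3, 1, 1, 2, 1, 3, 5, 5, 7, 5, 1, 4, 3, 4, 2, 3, 3, 1, 2, 1, 2, 1, 1, 3, 1, 2, 4, 1, 3, 4, 2, 2, 4, 1, 1, 1, 2, 3, 2, 0, 3, 5, 4, 4, 39, 78, 73, 72, 74, 70, 73, 70, 69]
255 gr [159, 159, 158, 157, 158, 160, 159, 160, 160, 140, 97, 60, 68, 65, 62, 66, 63, 83, 110, 41, 51, 52, 54, 60, 51, 56, 50, 55, 51, 54, 53, 51, 53, 55, 47, 53, 53, 46, 45, 50, 49, 49, 54, 52, 53, 51, 45, 49, 45, 50, 53, 46, 50, 48, 49, 48, 50, 55, 46, 54, 50, 55, 52, 55, 53, 51, 54, 54, 51, 49, 45, 39, 84, 139, 125, 123, 120, 122, 98, 46, 47, 47, 60, 100, 112, 108, 107, 104, 108, 105, 105, 106]
275 sat [90, 88, 87, 89, 90, 86, 91, 96, 67, 13, 3, 2, 3, 2, 2, 2, 5, 1, 1, 4, 4, 4, 2, 0, 1, 2, 2, 4, 4, 3, 3, 4, 1, 0, 2, 2, 2, 1, 1, 2, 3, 1, 3, 2, 2, 3, 1, 1, 3, 2, 6, 4, 1, 0, 3, 2, 2, 1, 2, 1, 4, 3, 1, 1, 1, 3, 2, 0, 0, 1, 4, 2, 2, 1, 4, 1, 1, 3, 3, 1, 3, 2, 5, 26, 76, 66, 63, 64, 67, 66, 64, 68]
275 gr [144, 144, 147, 145, 141, 145, 143, 144, 149, 152, 122, 56, 62, 60, 66, 66, 62, 83, 
[... 3212 characters left out ...]
, 95, 93, 95, 99, 97, 96, 94, 97, 95, 94, 97, 99, 96, 96, 94, 97, 97, 92, 99, 96, 98, 94, 93, 100, 97, 96, 101, 99, 81, 58, 59, 57, 60, 143, 158, 155, 161, 161, 165, 164, 163, 164, 160, 158, 161, 167, 167, 169]
65 [94, 94, 97, 96, 97, 92, 93, 94, 137, 152, 161, 168, 176, 185, 184, 172, 158, 150, 143, 123, 92, 92, 92, 95, 96, 94, 95, 97, 97, 98, 94, 97, 97, 96, 96, 95, 93, 94, 97, 99, 96, 96, 99, 98, 98, 97, 96, 95, 86, 112, 158, 163, 168, 177, 185, 191, 170, 163, 159, 147, 90, 78, 96, 99, 97, 97, 96, 96, 96, 95, 95, 95, 95, 98, 99, 98, 97, 97, 96, 94, 96, 95, 97, 96, 95, 96, 95, 98, 97, 96, 98, 96, 57, 59, 62, 58, 91, 165, 152, 159, 163, 161, 164, 166, 164, 161, 161, 161, 157, 161, 167, 170]
```

Run:
```python
from h import *
np.set_printoptions(precision=4,suppress=True,linewidth=200)
f=lambda a,b,z:ray("wrist",a,b,z)[:2]
for c,ft,nt in((275,14.6,82.6),(313,14.7,83),(355,15.4,83.6),(375,15.7,83.7)):
    a,b=f(ft,c,.085),f(nt,c,.085);print(c,a,b,(a+b)/2)
for q in(45,55,65):print(f(q,294,.015),f(q,335,.015),(f(q,294,.015)+f(q,335,.015))/2)
s=r.get_state();print(s["t"],s["tcp_pos"])
m=np.zeros((400,640),np.uint8)
g=cv2.imread("pics/d1.png").astype(int)
# roll end face extents
h=(g[:,:,2]-g[:,:,0]>40)
for row in(230,250,270):
    xs=np.nonzero((g[row,240:400,2]>120)&(h[row,240:400]))[0]+240;print(row,xs.min(),xs.max())
```

```text
275 [ 0.5161 -0.2554] [ 0.5143 -0.3199] [ 0.5152 -0.2876]
313 [ 0.5539 -0.2555] [ 0.5538 -0.3202] [ 0.5538 -0.2879]
355 [ 0.5958 -0.2561] [ 0.5975 -0.3208] [ 0.5966 -0.2884]
375 [ 0.6157 -0.2563] [ 0.6183 -0.3209] [ 0.617  -0.2886]
[ 0.5301 -0.2693] [ 0.5798 -0.2692] [ 0.5549 -0.2692]
[ 0.5299 -0.2806] [ 0.5799 -0.2806] [ 0.5549 -0.2806]
[ 0.5297 -0.2921] [ 0.5801 -0.292 ] [ 0.5549 -0.2921]
23.4 [ 0.5564 -0.4204  0.2652]
230 254 380
250 255 378
270 251 376
```

```bash
python3 - <<'E'
from h import *
np.set_printoptions(precision=4,suppress=True,linewidth=200)
s=open("h.py").read()
if "rows" not in s:
    s=s.replace("z=.033):","z=.033,rows=400):").replace("cv2.LINE_8,4)","cv2.LINE_8,4);m[rows:]=0")
    open("h.py","w").write(s)
E
python3 - <<'E'
from h import *
np.set_printoptions(precision=4,suppress=True,linewidth=200)
snap("wrist")
st=r.get_state();print(st["tcp_pos"])
for m in models.masks_of("tape","wrist")[:2]:
    p=m["pixels"].astype(np.uint8);p=cv2.morphologyEx(p,cv2.MORPH_CLOSE,np.ones((25,25)));p[280:]=0
    ys,xs=np.nonzero(p);print(m["p"],xs.min(),xs.max(),ys.min(),ys.max())
    for z in(.280,.2835,.287): print(z,fitroll("wrist",p,[.5564,-.42,1.55],z,280))
E
```

```text
[ 0.5564 -0.4205  0.265 ]
0.66 254 384 185 279
0.28 (array([ 0.5581, -0.4221,  1.5394]), np.float64(0.010716735253772258))
0.2835 (array([ 0.558 , -0.4214,  1.5454]), np.float64(0.02891242225584134))
0.287 (array([ 0.5575, -0.4206,  1.5639]), np.float64(0.050032862306933934))
```

drive_tool(slide=[[0.8, -0.03, 0], [1.6, -0.03, 0], [2.22, -0.03, 0.3], [2.22, -0.03, 1.1], [2.22, -0.03, 1.8], [2.22, -0.03, 2.3], [2.22, -0.03, 2.5], [2.22, -0.03, 2.5]], dr=[[0, 0, 0.13], [0, 0, 0.13], [0, 0, 0.13], [0, 0, 0.13], [0, 0, 0.13], [0, 0, 0.13], [0, 0, 0.13], [0, 0, 0.13]])

```text
t: 24.5
tcp_pos: [0.5548, -0.2873, 0.1152]
tool_rot: [[0.012, 1.0, 0.001], [1.0, -0.012, 0.003], [0.003, 0.001, -1.0]]
ft_force: [0.1, 0.1, -1.4]
gripper_width: 0.0664
finger_force: 24.9
```

Run:
```python
from h import *
np.set_printoptions(precision=4,suppress=True,linewidth=200)
s=r.get_state();print(s["t"],s["tcp_pos"],s["tool_rot"])
a=snap("wrist");b=snap("scene");c=snap("side")
A=cv2.resize(a[120:320,200:440],(480,400));B=cv2.resize(b[50:190,170:320],None,fx=2,fy=2);
D=cv2.resize(c[90:230,320:480],None,fx=2,fy=2)
o=np.zeros((560,800,3),np.uint8);o[:400,:480]=A;o[:280,480:780]=B;o[280:560,480:800]=D
cv2.imwrite("pics/e1.png",o[:,:,::-1])
```

```text
24.5 [ 0.5548 -0.2873  0.1152] [[ 0.0122  0.9999  0.0008]
 [ 0.9999 -0.0122  0.003 ]
 [ 0.0031  0.0008 -1.    ]]
```

View pics/e1.png

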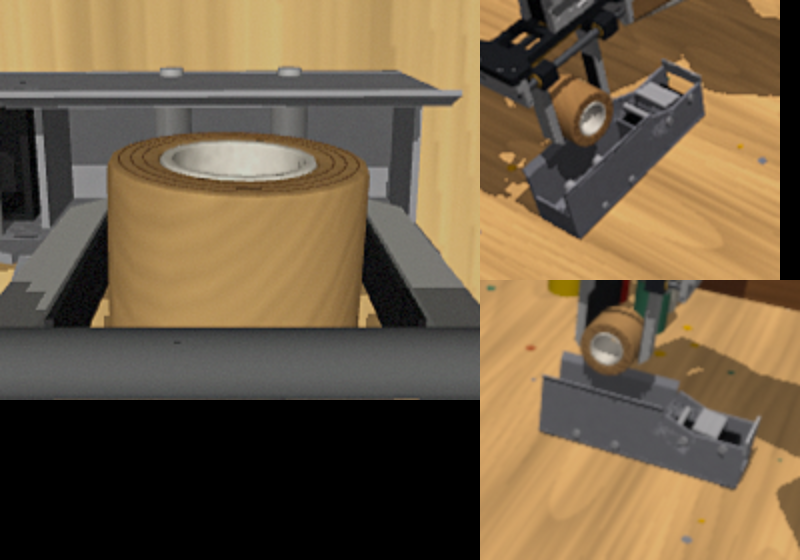

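Run:
```python
from h import *
np.set_printoptions(precision=4,suppress=True,linewidth=200)
im=snap("wrist").astype(int);g=im.sum(2)//3
for c in(285,318,350): print(c,g[150:192,c].tolist())
for q in(165,166,167,168,169,170,171,172):print(q,ray("wrist",q,318,.085))
for q in(185,186,187,188):print(q,ray("wrist",q,318,.1332+.033))
```

```text
285 [156, 157, 147, 113, 160, 170, 167, 132, 77, 86, 87, 87, 81, 79, 113, 165, 157, 126, 53, 63, 58, 80, 116, 120, 111, 109, 113, 111, 113, 109, 111, 114, 114, 112, 110, 111, 112, 107, 76, 87, 87, 79]
318 [167, 165, 165, 168, 166, 105, 79, 87, 84, 90, 87, 85, 83, 89, 125, 163, 158, 129, 50, 62, 58, 78, 109, 86, 90, 92, 89, 89, 91, 88, 92, 87, 91, 92, 90, 93, 62, 66, 73, 66, 135, 188]
350 [158, 160, 164, 164, 146, 126, 82, 86, 87, 89, 89, 87, 87, 88, 124, 167, 159, 130, 50, 63, 62, 70, 86, 88, 89, 87, 85, 87, 84, 85, 86, 86, 88, 84, 88, 89, 84, 88, 85, 66, 76, 86]
165 [ 0.5578 -0.2527  0.085 ]
166 [ 0.5578 -0.2534  0.085 ]
167 [ 0.5578 -0.254   0.085 ]
168 [ 0.5578 -0.2547  0.085 ]
169 [ 0.5578 -0.2553  0.085 ]
170 [ 0.5578 -0.256   0.085 ]
171 [ 0.5578 -0.2566  0.085 ]
172 [ 0.5578 -0.2573  0.085 ]
185 [ 0.5575 -0.2495  0.1662]
186 [ 0.5575 -0.2499  0.1662]
187 [ 0.5575 -0.2503  0.1662]
188 [ 0.5575 -0.2508  0.1662]
```

Run:
```python
from h import *
np.set_printoptions(precision=4,suppress=True,linewidth=200)
for q in(185.5,186.5):print(q,ray("wrist",q,318,.1002))
for q in(216,218):print(q,ray("wrist",q,318,.1662))
print(ray("wrist",156,286,.015),ray("wrist",156,345,.015))
```

```text
185.5 [ 0.5577 -0.2631  0.1002]
186.5 [ 0.5576 -0.2637  0.1002]
216 [ 0.5573 -0.2624  0.1662]
218 [ 0.5573 -0.2633  0.1662]
[ 0.5309 -0.2544  0.015 ] [ 0.5812 -0.255   0.015 ]
```

The roll sits centred above the bay: face at y −0.263, lip edge −0.2535, so aligned within about 1 mm. I'll lower gently with a lighter grip.

drive_tool(slide=[[0, -0.02, 0.15], [0, -0.02, 0.3], [0, -0.02, 0.45], [0, -0.02, 0.6], [0, -0.02, 0.7], [0, -0.02, 0.8], [0, -0.02, 0.8]], dr=[[0, 0, 0], [0, 0, 0], [0, 0, 0], [0, 0, 0], [0, 0, 0], [0, 0, 0], [0, 0, 0]], gripper=1, newtons=12)

```text
t: 25.58
tcp_pos: [0.5544, -0.2876, 0.068]
tool_rot: [[0.012, 1.0, 0.003], [1.0, -0.012, 0.002], [0.002, 0.003, -1.0]]
ft_force: [0.5, -0.2, 9.8]
gripper_width: 0.0668
finger_force: 12.0
```

Run:
```python
from h import *
np.set_printoptions(precision=4,suppress=True,linewidth=220)
s=r.get_state();print(s["t"],s["tcp_pos"],s["ft_force"],s["moment"],s["gripper_width"])
im=snap("wrist").astype(int);g=im.sum(2)//3
for c in(285,318,350): print(c,g[130:235,c].tolist())
for q in(190,200,230,260): print(q,g[q,240:400].tolist())
```

```text
25.575 [ 0.5544 -0.2876  0.068 ] [ 0.5326 -0.1922  9.7933] [-0.0125  0.165   0.0522] 0.06676358488052922
285 [147, 148, 150, 148, 148, 147, 151, 150, 152, 150, 150, 150, 149, 147, 151, 149, 149, 149, 151, 150, 148, 150, 152, 149, 150, 150, 151, 150, 152, 143, 102, 113, 119, 123, 122, 101, 82, 76, 94, 137, 134, 134, 133, 135, 135, 139, 136, 134, 135, 137, 135, 134, 134, 135, 129, 132, 129, 131, 131, 132, 138, 141, 136, 140, 138, 141, 142, 141, 141, 140, 137, 137, 137, 135, 141, 136, 137, 140, 141, 137, 141, 140, 139, 138, 137, 138, 137, 135, 133, 135, 137, 135, 139, 140, 142, 142, 139, 139, 140, 142, 139, 137, 137, 136, 137]
318 [164, 164, 162, 166, 164, 163, 165, 163, 165, 164, 164, 162, 165, 166, 163, 165, 165, 165, 164, 164, 164, 163, 165, 164, 165, 164, 164, 165, 165, 163, 166, 164, 106, 94, 86, 80, 95, 128, 136, 134, 137, 139, 138, 140, 142, 143, 141, 141, 141, 139, 138, 134, 137, 137, 136, 136, 135, 138, 139, 139, 142, 142, 146, 142, 141, 139, 142, 138, 139, 135, 139, 138, 139, 139, 139, 143, 144, 144, 143, 143, 139, 140, 140, 137, 140, 137, 140, 139, 139, 140, 140, 143, 143, 14
[... 2996 characters left out ...]
 114, 116, 117, 119, 119, 122, 121, 124, 123, 126, 126, 128, 128, 128, 129, 129, 131, 134, 132, 132, 132, 136, 136, 137, 137, 138, 139, 139, 140, 140, 141, 139, 137, 138, 138, 138, 133, 138, 136, 138, 137, 134, 138, 136, 137, 133, 135, 136, 138, 138, 137, 140, 139, 142, 144, 144, 145, 146, 146, 148, 146, 145, 143, 145, 146, 142, 144, 143, 137, 137, 138, 138, 138, 140, 139, 138, 141, 144, 141, 143, 140, 142, 139, 139, 137, 138, 139, 137, 137, 136, 135, 132, 134, 129, 129, 127, 127, 124, 130, 126, 128, 130, 130, 128, 131, 129, 125, 123, 124, 120, 121, 118, 122, 115, 117, 113, 112, 110, 114, 110, 112, 105, 102, 102, 97, 97, 94, 85, 93, 83, 81, 81, 21, 15, 22, 21, 17, 22, 25, 19, 23, 16, 23, 22]
```

The image change (curved top now hiding the +y face) means the −y end caught the lip and the roll pitched in the grip. So it needs to go about 2 mm toward +y. I'll back out, re-lay it level on open bench beside the dispenser, and regrip.

drive_tool(slide=[[0, 0, -0.3], [0, 0, -0.9], [0, 0, -1.4], [0.5, -0.1, -1.4], [1.3, -0.3, -1.4], [2.1, -0.4, -1.4], [2.46, -0.4, -1.0], [2.46, -0.4, -0.2], [2.46, -0.4, 0.4], [2.46, -0.4, 0.7], [2.46, -0.4, 0.7]], dr=[[0, 0, 0], [0, 0, 0], [0, 0, 0], [0, 0, 0], [0, 0, 0], [0, 0, 0], [0, 0, 0], [0, 0, 0], [0, 0, 0], [0, 0, 0], [0, 0, 0]], gripper=1, newtons=20)

```text
t: 27.0
tcp_pos: [0.5314, -0.1391, 0.0252]
tool_rot: [[0.012, 1.0, -0.0], [1.0, -0.012, 0.003], [0.003, -0.0, -1.0]]
ft_force: [0.8, -0.4, -1.2]
gripper_width: 0.0666
finger_force: 20.0
```

drive_tool(slide=[[0, 0, 0.05], [0, 0, 0.1], [0, 0, 0.14], [0, 0, 0.16], [0, 0, 0.16]], dr=[[0, 0, 0], [0, 0, 0], [0, 0, 0], [0, 0, 0], [0, 0, 0]], gripper=1, newtons=5)

```text
t: 27.62
tcp_pos: [0.5315, -0.1391, 0.0158]
tool_rot: [[0.012, 1.0, 0.001], [1.0, -0.012, 0.003], [0.003, 0.001, -1.0]]
ft_force: [0.7, 1.3, -1.4]
gripper_width: 0.0672
finger_force: 5.0
```

drive_tool(slide=[[0, 0, 0], [0, 0, 0], [0, 0, 0], [0, 0, 0], [0, 0, 0]], dr=[[0, 0, 0], [0, 0, 0], [0, 0, 0], [0, 0, 0], [0, 0, 0]], gripper=-0.4)

```text
t: 28.25
tcp_pos: [0.5315, -0.1391, 0.0158]
tool_rot: [[0.012, 1.0, 0.001], [1.0, -0.012, 0.003], [0.003, 0.001, -1.0]]
ft_force: [-0.2, 0.3, -1.4]
gripper_width: 0.0671
finger_force: 5.0
```

drive_tool(slide=[[0, 0, 0], [0, 0, 0], [0, 0, 0], [0, 0, 0], [0, 0, 0]], dr=[[0, 0, 0], [0, 0, 0], [0, 0, 0], [0, 0, 0], [0, 0, 0]], gripper=1, newtons=50)

```text
t: 28.88
tcp_pos: [0.5315, -0.1391, 0.0158]
tool_rot: [[0.012, 1.0, 0.001], [1.0, -0.012, 0.003], [0.003, 0.001, -1.0]]
ft_force: [-0.3, -0.1, -1.4]
gripper_width: 0.0659
finger_force: 50.0
```

drive_tool(slide=[[0, 0, -0.3], [0, 0, -0.9], [0, 0, -1.4], [0, 0, -1.8], [0, 0, -1.8]], dr=[[0, 0, 0], [0, 0, 0], [0, 0, 0], [0, 0, 0], [0, 0, 0]])

```text
t: 29.5
tcp_pos: [0.5323, -0.1397, 0.1263]
tool_rot: [[0.012, 1.0, 0.005], [1.0, -0.012, 0.002], [0.002, 0.005, -1.0]]
ft_force: [-0.3, 0.5, -0.9]
gripper_width: 0.0659
finger_force: 50.0
```

Run:
```python
from h import *
np.set_printoptions(precision=4,suppress=True,linewidth=220)
s=r.get_state();print(s["t"],s["tcp_pos"],s["tool_rot"])
im=snap("wrist").astype(int);g=im.sum(2)//3
print(g[170:235,318].tolist())
z=s["tcp_pos"][2]+.018
for m in models.masks_of("tape","wrist")[:1]:
    p=m["pixels"].astype(np.uint8);p=cv2.morphologyEx(p,cv2.MORPH_CLOSE,np.ones((25,25)));p[280:]=0
    ys,xs=np.nonzero(p);print(m["p"],xs.min(),xs.max(),ys.min(),ys.max())
    for d in(-.003,0): print(d,fitroll("wrist",p,[*s["tcp_pos"][:2],1.55],z+d,280))
```

```text
29.5 [ 0.5323 -0.1397  0.1263] [[ 0.0122  0.9999  0.005 ]
 [ 0.9999 -0.0122  0.0016]
 [ 0.0017  0.005  -1.    ]]
[130, 129, 130, 133, 132, 134, 134, 134, 130, 132, 131, 130, 128, 128, 128, 129, 130, 130, 132, 131, 135, 135, 132, 131, 135, 133, 134, 130, 127, 128, 128, 130, 132, 134, 133, 135, 135, 136, 133, 134, 134, 132, 133, 130, 130, 130, 131, 131, 133, 134, 134, 132, 136, 138, 138, 137, 138, 136, 137, 135, 133, 134, 133, 136, 136]
0.77 247 388 167 279
-0.003 (array([ 0.5329, -0.1285,  1.5487]), np.float64(0.04986928104575161))
0 (array([ 0.5329, -0.1281,  1.5594]), np.float64(0.041438623924941353))
```

```bash
cat >> h.py <<'E'
def fit5(cam,mask,x0,rows=280):
    th=np.linspace(0,2*np.pi,60,endpoint=False)
    def cost(v):
        a=np.array([np.cos(v[4])*.0122,np.cos(v[4]),np.sin(v[4])]);b=np.array([1,-.0122,0]);u=np.cross(b,a)
        P=np.array([proj(cam,v[:3]+s*.025*a+.033*(np.cos(t)*b+np.sin(t)*u)) for t in th for s in(-1,1)])
        m=np.zeros((400,640),np.uint8);cv2.fillPoly(m,[cv2.convexHull((P*16).astype(np.int32))],1,cv2.LINE_8,4);m[rows:]=0
        return 1-(m&mask).sum()/(m|mask).sum()
    x0=np.array(x0,float)
    S=x0+np.vstack([np.zeros(5),np.diag([.005,.01,.01,1e-6,.2])])
    s=minimize(cost,x0,method="Nelder-Mead",options=dict(initial_simplex=S,xatol=1e-4,fatol=1e-5,maxiter=400))
    return s.x,s.fun
E
sed -i 's/proj(cam,v\[:3\]/proj(cam,v[:3]/' h.py
python3 - <<'E'
from h import *
np.set_printoptions(precision=4,suppress=True,linewidth=220)
s=r.get_state();T=s["tcp_pos"];print(s["t"],T)
snap("wrist")
m=models.masks_of("tape","wrist")[0]
p=m["pixels"].astype(np.uint8);p=cv2.morphologyEx(p,cv2.MORPH_CLOSE,np.ones((25,25)));p[280:]=0
for pitch in(-.4,0,.4):
    v,f=fit5("wrist",p,[T[0],T[1],T[2]+.02,0,pitch]);print(v[:3]-T,v[4],f)
E
```

```text
29.6 [ 0.5312 -0.1393  0.1236]
[0.0016 0.0085 0.0263] -0.4275970360977548 0.005131578947368376
[0.0017 0.0101 0.0237] 0.06744002439814335 0.033437013996889586
[0.0019 0.0103 0.0254] 0.07189611675165855 0.03279958677685946
```

The fit shows the roll pitched 0.43 rad (+y end down) and shifted in the grip, because -0.4 closure did not open past it. Lower again, open fully, re-centre and regrip.

drive_tool(slide=[[0, 0, 0.7], [0, 0, 1.3], [0, 0, 1.7], [0, 0, 1.82], [0, 0, 1.82]], dr=[[0, 0, 0], [0, 0, 0], [0, 0, 0], [0, 0, 0], [0, 0, 0]])

```text
t: 30.32
tcp_pos: [0.5314, -0.139, 0.0145]
tool_rot: [[0.012, 1.0, 0.0], [1.0, -0.012, 0.003], [0.003, 0.0, -1.0]]
ft_force: [-0.7, 0.4, -1.8]
gripper_width: 0.0659
finger_force: 50.0
```

drive_tool(slide=[[0, 0, 0], [0, 0, 0], [0, 0, 0], [0, 0, 0], [0.14, 0, 0], [0.14, 0, 0]], dr=[[0, 0, 0], [0, 0, 0], [0, 0, 0], [0, 0, 0], [0, 0, 0], [0, 0, 0]], gripper=-1)

```text
t: 31.08
tcp_pos: [0.5316, -0.13, 0.0146]
tool_rot: [[0.011, 1.0, 0.001], [1.0, -0.011, 0.003], [0.003, 0.001, -1.0]]
ft_force: [-1.0, 0.7, 0.1]
gripper_width: 0.0937
finger_force: 0.0
```

Run:
```python
from h import *
np.set_printoptions(precision=4,suppress=True,linewidth=220)
s=r.get_state();T=s["tcp_pos"];print(s["t"],T,s["gripper_width"])
snap("wrist")
m=models.masks_of("tape","wrist")[0]
p=m["pixels"].astype(np.uint8);p=cv2.morphologyEx(p,cv2.MORPH_CLOSE,np.ones((25,25)));p[280:]=0
for pitch in(-.3,.01):
    v,f=fit5("wrist",p,[T[0],T[1],.033,0,pitch]);print(v[:3]-T,v[4],f)
print(fitroll("wrist",p,[*T[:2],1.56],.033,280))
```

```text
31.075 [ 0.5316 -0.13    0.0146] 0.09366005073325516
[ 0.0003 -0.0174  0.0139] 0.04402087595702934 0.013623978201634857
[ 0.0004 -0.0173  0.014 ] 0.04075879446557848 0.013274860732487848
(array([ 0.5317, -0.1458,  1.5844]), np.float64(0.035194033329448815))
```

drive_tool(slide=[[-0.27, 0, 0], [-0.27, 0, 0], [-0.27, 0, 0]], dr=[[0, 0, 0], [0, 0, 0], [0, 0, 0]])

```text
t: 31.55
tcp_pos: [0.5313, -0.1472, 0.0145]
tool_rot: [[0.013, 1.0, 0.001], [1.0, -0.013, 0.003], [0.003, 0.001, -1.0]]
ft_force: [0.6, 0.5, -0.3]
gripper_width: 0.094
finger_force: 0.0
```

drive_tool(slide=[[0, 0, 0], [0, 0, 0], [0, 0, 0], [0, 0, 0], [0, 0, 0]], dr=[[0, 0, 0], [0, 0, 0], [0, 0, 0], [0, 0, 0], [0, 0, 0]], gripper=1, newtons=40)

```text
t: 32.17
tcp_pos: [0.5314, -0.1468, 0.0146]
tool_rot: [[0.012, 1.0, 0.001], [1.0, -0.012, 0.003], [0.003, 0.001, -1.0]]
ft_force: [0.7, 0.9, 0.3]
gripper_width: 0.0662
finger_force: 40.0
```

drive_tool(slide=[[0, 0, -0.4], [0, 0, -1.1], [0, 0, -1.7], [0, 0, -2], [0, 0, -2]], dr=[[0, 0, 0], [0, 0, 0], [0, 0, 0], [0, 0, 0], [0, 0, 0]])

```text
t: 32.8
tcp_pos: [0.5315, -0.1473, 0.1349]
tool_rot: [[0.012, 1.0, 0.002], [1.0, -0.012, 0.003], [0.003, 0.002, -1.0]]
ft_force: [-0.2, 0.5, -1.0]
gripper_width: 0.0661
finger_force: 40.0
```

Run:
```python
from h import *
np.set_printoptions(precision=4,suppress=True,linewidth=220)
snap("wrist")
s=r.get_state();T=s["tcp_pos"];print(s["t"],T,s["gripper_width"])
m=models.masks_of("tape","wrist")[0]
p=m["pixels"].astype(np.uint8);p=cv2.morphologyEx(p,cv2.MORPH_CLOSE,np.ones((25,25)));p[280:]=0
for pitch in(-.1,.1):
    v,f=fit5("wrist",p,[T[0],T[1],T[2]+.018,0,pitch]);print(v[:3]-T,v[4],f)
```

```text
32.85 [ 0.531  -0.1471  0.1337] 0.06582476764116377
[0.0015 0.0009 0.0139] -0.00657428570393412 0.0071593153390387965
[0.0014 0.0009 0.0134] -0.007495405574689607 0.006748971193415665
```

drive_tool(slide=[[-0.8, 0.1, 0], [-1.6, 0.3, 0], [-2.2, 0.42, 0], [-2.32, 0.42, 0.2], [-2.32, 0.42, 0.33], [-2.32, 0.42, 0.33]], dr=[[0, 0, 0], [0, 0, 0], [0, 0, 0], [0, 0, 0], [0, 0, 0], [0, 0, 0]])

```text
t: 33.65
tcp_pos: [0.5544, -0.2853, 0.1131]
tool_rot: [[0.011, 1.0, -0.001], [1.0, -0.011, 0.004], [0.004, -0.001, -1.0]]
ft_force: [-0.8, 0.5, -1.3]
gripper_width: 0.0659
finger_force: 40.0
```

Run:
```python
from h import *
np.set_printoptions(precision=4,suppress=True,linewidth=220)
im=snap("wrist").astype(int);g=im.sum(2)//3
s=r.get_state();T=s["tcp_pos"];print(s["t"],T)
m=models.masks_of("tape","wrist")[0]
p=m["pixels"].astype(np.uint8);p=cv2.morphologyEx(p,cv2.MORPH_CLOSE,np.ones((25,25)));p[280:]=0
v,f=fit5("wrist",p,[T[0],T[1],T[2]+.018,0,.05]);print(v[:3],v[:3]-T,v[4],f)
for c in(230,290,318,350,400): print(c,g[150:185,c].tolist())
for q in(162,164,166,168,170):print(q,ray("wrist",q,318,.085))
for n,z in(("bay",.0475),("mouth",.085)):
    for m in models.mark_of(n,"wrist")[:1]: a=m["point"];print(n,m["p"],ray("wrist",a[0]*400,a[1]*640,z))
```

```text
33.7 [ 0.5547 -0.2855  0.114 ]
[ 0.5566 -0.2853  0.1302] [0.0018 0.0002 0.0163] 0.04182239301183695 0.00899222294232016
230 [163, 164, 164, 164, 163, 166, 167, 160, 123, 109, 83, 88, 89, 84, 88, 86, 87, 83, 96, 132, 157, 150, 100, 56, 59, 58, 92, 127, 43, 48, 45, 52, 51, 52, 46]
290 [149, 150, 149, 150, 151, 148, 127, 121, 136, 141, 129, 81, 88, 86, 87, 86, 87, 82, 101, 149, 162, 152, 74, 57, 62, 65, 97, 120, 96, 98, 99, 97, 94, 75, 75]
318 [165, 163, 167, 165, 165, 165, 167, 164, 119, 109, 83, 85, 85, 88, 88, 80, 85, 82, 104, 149, 163, 149, 75, 60, 56, 69, 99, 120, 88, 91, 90, 82, 56, 76, 86]
350 [157, 159, 160, 160, 162, 159, 142, 116, 131, 135, 125, 79, 85, 85, 89, 90, 85, 82, 104, 150, 166, 156, 74, 60, 65, 60, 78, 99, 98, 95, 93, 98, 99, 94, 69]
400 [159, 157, 158, 157, 160, 160, 160, 159, 115, 94, 87, 88, 86, 87, 89, 88, 88, 82, 114, 160, 158, 149, 51, 64, 67, 64, 71, 70, 55, 58, 60, 56, 61, 63, 57]
162 [ 0.5574 -0.2487  0.085 ]
164 [ 0.5574 -0.2499  0.085 ]
166 [ 0.5574 -0.2512  0.085 ]
168 [ 0.5574 -0.2525  0.085 ]
170 [ 0.5574 -0.2538  0.085 ]
```

drive_tool(slide=[[0, 0, 0.15], [0, 0, 0.3], [0, 0, 0.4], [0, 0, 0.5], [0, 0, 0.5]], dr=[[0, 0, 0], [0, 0, 0], [0, 0, 0], [0, 0, 0], [0, 0, 0]])

```text
t: 34.48
tcp_pos: [0.5552, -0.2886, 0.086]
tool_rot: [[0.013, 1.0, 0.003], [1.0, -0.013, -0.001], [-0.001, 0.003, -1.0]]
ft_force: [-4.4, -8.3, 11.4]
gripper_width: 0.0662
finger_force: 40.0
```

drive_tool(slide=[[-0.02, 0, -0.15], [-0.03, 0, -0.15], [-0.03, 0, 0], [-0.03, 0, 0.1], [-0.03, 0, 0.1]], dr=[[0, 0, 0], [0, 0, 0], [0, 0, 0], [0, 0, 0], [0, 0, 0]])

```text
t: 35.1
tcp_pos: [0.5544, -0.2881, 0.0773]
tool_rot: [[0.012, 1.0, -0.0], [1.0, -0.012, 0.004], [0.004, -0.0, -1.0]]
ft_force: [-0.9, -1.0, -1.3]
gripper_width: 0.0666
finger_force: 40.0
```

Run:
```python
from h import *
np.set_printoptions(precision=4,suppress=True,linewidth=220)
im=snap("wrist");s=r.get_state();T=s["tcp_pos"];print(s["t"],T,s["ft_force"],s["moment"],s["joint_pos"])
m=models.masks_of("tape","wrist")[0]
p=m["pixels"].astype(np.uint8);p=cv2.morphologyEx(p,cv2.MORPH_CLOSE,np.ones((25,25)));p[280:]=0
v,f=fit5("wrist",p,[T[0],T[1],T[2]+.018,0,.05]);print(v[:3],v[:3]-T,v[4],f)
```

```text
35.15 [ 0.5546 -0.2882  0.0778] [-0.4935 -0.8148 -1.6766] [-0.103   0.0597 -0.0109] [-0.5392  0.589   1.4163  0.0034  1.138  -0.5283]
[ 0.5565 -0.289   0.0939] [ 0.0019 -0.0008  0.0161] 0.10127581813420866 0.013027194268034559
```

drive_tool(slide=[[0, 0, 0.1], [0, 0, 0.2], [0, 0, 0.25], [0, 0, 0.25]], dr=[[0, 0, 0], [0, 0, 0], [0, 0, 0], [0, 0, 0]])

```text
t: 35.7
tcp_pos: [0.5547, -0.2882, 0.0631]
tool_rot: [[0.012, 1.0, 0.001], [1.0, -0.012, 0.003], [0.003, 0.001, -1.0]]
ft_force: [-0.4, 0.3, -1.7]
gripper_width: 0.0667
finger_force: 40.0
```

Free and inside the cheeks. Continue down.

drive_tool(slide=[[0, 0, 0.1], [0, 0, 0.2], [0, 0, 0.3], [0, 0, 0.4], [0, 0, 0.4]], dr=[[0, 0, 0], [0, 0, 0], [0, 0, 0], [0, 0, 0], [0, 0, 0]])

```text
t: 36.33
tcp_pos: [0.5546, -0.2876, 0.0384]
tool_rot: [[0.012, 1.0, -0.0], [1.0, -0.012, 0.004], [0.004, -0.0, -1.0]]
ft_force: [0.8, 4.8, -5.7]
gripper_width: 0.066
finger_force: 40.0
```

drive_tool(slide=[[0, 0, 0.05], [0, 0, 0.1], [0, 0, 0.13], [0, 0, 0.13]], dr=[[0, 0, 0], [0, 0, 0], [0, 0, 0], [0, 0, 0]])

```text
t: 36.83
tcp_pos: [0.5549, -0.2877, 0.0314]
tool_rot: [[0.012, 1.0, 0.001], [1.0, -0.012, 0.004], [0.004, 0.001, -1.0]]
ft_force: [0.6, 6.1, -0.0]
gripper_width: 0.0661
finger_force: 40.0
```

Run:
```python
from h import *
np.set_printoptions(precision=4,suppress=True,linewidth=220)
im=snap("wrist");s=r.get_state();T=s["tcp_pos"];print(s["t"],T,s["ft_force"])
m=models.masks_of("tape","wrist")[0]
p=m["pixels"].astype(np.uint8);p=cv2.morphologyEx(p,cv2.MORPH_CLOSE,np.ones((25,25)));p[280:]=0
ys,xs=np.nonzero(p);print(xs.min(),xs.max(),ys.min())
for a in(-.1,.1):
    v,f=fit5("wrist",p,[T[0],T[1],T[2]+.018,0,a]);print(v[:3],v[:3]-T,v[4],f)
```

```text
36.875 [ 0.5549 -0.2877  0.0314] [ 0.7413  6.2464 -0.8273]Traceback (most recent call last):
  File "<stdin>", line 4, in <module>
IndexError: list index out of range
```

drive_tool(slide=[[0, 0, 0.03], [0, 0, 0.05], [0, 0, 0.05]], dr=[[0, 0, 0], [0, 0, 0], [0, 0, 0]])

```text
t: 37.3
tcp_pos: [0.5551, -0.288, 0.0301]
tool_rot: [[0.012, 1.0, 0.002], [1.0, -0.012, 0.003], [0.003, 0.002, -1.0]]
ft_force: [-6.6, 9.9, 15.5]
gripper_width: 0.0663
finger_force: 40.0
```

drive_tool(slide=[[0, 0, 0], [0, 0, 0], [0, 0, 0]], dr=[[0, 0, 0], [0, 0, 0], [0, 0, 0]], gripper=1, newtons=4)

```text
t: 37.67
tcp_pos: [0.5546, -0.2883, 0.0285]
tool_rot: [[0.012, 1.0, 0.0], [1.0, -0.012, 0.003], [0.003, 0.0, -1.0]]
ft_force: [-4.5, 2.3, 2.9]
gripper_width: 0.0669
finger_force: 4.0
```

drive_tool(slide=[[0, 0, 0], [0, 0, 0], [0, 0, 0], [0, 0, 0]], dr=[[0, 0, 0], [0, 0, 0], [0, 0, 0], [0, 0, 0]], gripper=-0.8)

```text
t: 38.17
tcp_pos: [0.5549, -0.2882, 0.0286]
tool_rot: [[0.012, 1.0, 0.001], [1.0, -0.012, 0.003], [0.003, 0.001, -1.0]]
ft_force: [-0.6, 0.8, 0.5]
gripper_width: 0.0848
finger_force: 0.0
```

drive_tool(slide=[[0, 0, -0.4], [0, 0, -1.0], [0, 0, -1.8], [0, 0, -2.6], [0, 0, -3.3], [0, 0, -3.3]], dr=[[0, 0, 0], [0, 0, 0], [0, 0, 0], [0, 0, 0], [0, 0, 0], [0, 0, 0]])

```text
t: 38.92
tcp_pos: [0.5556, -0.2893, 0.2303]
tool_rot: [[0.012, 1.0, 0.006], [1.0, -0.012, -0.0], [-0.0, 0.006, -1.0]]
ft_force: [-0.5, -0.3, -0.6]
gripper_width: 0.0842
finger_force: 0.0
```

drive_tool(slide=[[-0.8, 0, 0], [-1.6, 0, 0], [-2.2, 0, 0], [-2.2, 0, 0]], dr=[[0, 0, 0], [0, 0, 0], [0, 0, 0], [0, 0, 0]])

```text
t: 39.42
tcp_pos: [0.5521, -0.4227, 0.2239]
tool_rot: [[0.015, 1.0, -0.001], [1.0, -0.015, 0.004], [0.004, -0.001, -1.0]]
ft_force: [0.5, 0.5, -0.8]
gripper_width: 0.0847
finger_force: 0.0
```

Run:
```python
from h import *
np.set_printoptions(precision=4,suppress=True,linewidth=220)
im=snap("wrist","f1.png");s=r.get_state();T=s["tcp_pos"];print(s["t"],T)
for n,z in(("tape",.0475),("bay",.0475)):
    for m in models.mark_of(n,"wrist")[:2]: a=m["point"];print(n,m["p"],a[0]*400,a[1]*640,ray("wrist",a[0]*400,a[1]*640,z))
for m in models.masks_of("tape","wrist")[:1]:
    p=m["pixels"].astype(np.uint8);ys,xs=np.nonzero(p);print(xs.min(),xs.max(),ys.min(),ys.max())
    for a in(-.1,.1):
        v,f=fit5("wrist",p,[.555,-.287,.05,0,a]);print(v[:3],v[4],f)
g=im.astype(int).sum(2)//3
print(g[60,250:390].tolist())
for c in(300,315,330): print(g[5:110,c].tolist())
```

```text
39.475 [ 0.5525 -0.4213  0.2243]
tape 0.79 42.88 315.904 [ 0.5548 -0.2817  0.0475]
284 349 8 68
[ 0.5551 -0.2783  0.0359] 0.139701081738747 0.03598239710069895
[ 0.5554 -0.279   0.0383] 0.14224557446304475 0.034955981356809995
[49, 51, 49, 70, 92, 85, 87, 88, 90, 88, 90, 93, 91, 87, 89, 84, 93, 92, 87, 92, 91, 90, 88, 88, 89, 86, 89, 88, 90, 88, 87, 88, 88, 89, 83, 75, 93, 97, 105, 107, 109, 112, 111, 117, 114, 116, 117, 120, 120, 125, 127, 125, 125, 127, 129, 128, 132, 133, 134, 135, 137, 137, 136, 135, 134, 130, 132, 133, 131, 133, 127, 129, 126, 128, 131, 132, 131, 127, 125, 123, 123, 123, 119, 118, 112, 116, 119, 116, 106, 105, 104, 97, 94, 99, 88, 90, 86, 82, 68, 68, 96, 93, 86, 92, 90, 88, 89, 90, 87, 86, 89, 89, 88, 90, 89, 89, 89, 92, 87, 87, 87, 88, 87, 91, 87, 86, 89, 89, 88, 90, 80, 53, 54, 55, 57, 53, 86, 156, 144, 150]
[81, 104, 32, 50, 94, 133, 127, 125, 127, 126, 125, 121, 124, 121, 124, 129, 131, 130, 128, 128, 123, 123, 127, 127, 128, 129, 126, 125, 122, 124, 127, 127, 130, 128, 127, 129, 125, 129, 127, 131, 129, 128, 126, 126, 124, 125, 127, 130, 125, 127, 124, 124,
[... 532 characters left out ...]
 74, 47, 90, 131, 116, 115, 115, 115, 111, 56, 45, 50, 47, 41, 47, 64, 90, 101, 98, 94, 99, 98, 94, 95, 98, 99, 99, 97, 100, 100, 100, 96, 95, 100, 97, 96, 100, 99, 96, 96, 98, 99, 99, 98]
[80, 103, 36, 74, 123, 128, 123, 124, 127, 126, 129, 133, 130, 125, 125, 121, 123, 127, 129, 130, 132, 129, 124, 126, 124, 123, 126, 127, 124, 125, 123, 124, 123, 126, 124, 126, 126, 127, 128, 129, 124, 126, 123, 119, 114, 119, 119, 126, 128, 126, 127, 126, 123, 122, 124, 123, 123, 125, 120, 122, 113, 84, 46, 91, 128, 115, 116, 115, 118, 112, 57, 46, 51, 51, 48, 53, 76, 91, 110, 109, 108, 111, 107, 108, 108, 107, 106, 110, 105, 108, 107, 110, 108, 110, 106, 105, 107, 105, 106, 108, 108, 108, 108, 107, 107]
```

Run:
```python
from h import *
np.set_printoptions(precision=2,suppress=True,linewidth=220)
for y in(-.286,-.2875):
  for zc in(.0475,.052):
    P=lambda dx,dy,dz:proj("wrist",[.5555+dx,y+dy,zc+dz])
    print(y,zc,"far top",P(0,.025,.033),"near top",P(0,-.025,.033),"L/R at near",P(-.033,-.018,.003),P(.033,-.018,.003))
print("lips",proj("wrist",[.5555,-.2865+.033,.085]),proj("wrist",[.5555,-.2865-.033,.085]),proj("wrist",[.5305,-.287,.015]),proj("wrist",[.5805,-.287,.015]))
im=snap("side");bs=models.masks_of("tape","side")
print([(m["p"],(np.array(m["box"])*[640,400,640,400])) for m in bs])
for zc in(.0475,.053,.06):
    th=np.linspace(0,6.28,60);Q=np.array([proj("side",[.5555+.033*np.cos(t),-.287+s,zc+.033*np.sin(t)]) for t in th for s in(-.025,.025)]);print(zc,Q.min(0),Q.max(0))
snap("scene");bs=models.masks_of("tape","scene")
print([(m["p"],(np.array(m["box"])*[640,400,640,400])) for m in bs])
for zc in(.0475,.053,.06):
    Q=np.array([proj("scene",[.5555+.033*np.cos(t),-.287+s,zc+.033*np.sin(t)]) for t in th for s in(-.025,.025)]);print(zc,Q.min(0),Q.max(0))
print(r.get_state()["t"])
```

```text
-0.286 0.0475 far top [315.91  10.44] near top [316.54  69.47] L/R at near [284.03  66.9 ] [349.    66.17]
-0.286 0.052 far top [315.89   8.79] near top [316.54  68.74] L/R at near [283.59  66.2 ] [349.43  65.46]
-0.2875 0.0475 far top [315.93  12.27] near top [316.56  71.17] L/R at near [284.08  68.46] [348.98  67.73]
-0.2875 0.052 far top [315.91  10.66] near top [316.55  70.47] L/R at near [283.64  67.79] [349.41  67.05]
lips [315.79  -0.6 ] [316.64  78.5 ] [293.86  55.53] [338.92  55.02]
[(0.76, array([215.81, 297.52,  44.48,  46.88])), (0.71, array([339.07, 351.88,  51.2 ,  48.12])), (0.54, array([376.32, 132.2 ,  23.42,  17.92]))]
0.0475 [366.55 134.11] [399.27 167.86]
0.053 [366.75 132.16] [399.57 166.01]
0.06 [366.99 129.65] [399.95 163.64]
[(0.8, array([408.32, 245.92,  43.01,  41.48])), (0.64, array([457.6 , 171.  ,  35.07,  32.08])), (0.61, array([208.58, 110.08,  28.42,  30.4 ])), (0.47, array([191.81,  79.8 ,  90.62,  87.12]))]
0.0475 [207.77 114.48] [242.71 148.56]
0.053 [207.23 112.79] [242.34 147.03]
0.06 [206.54 110.61] [241.88 145.07]
39.825
```

The roll sits between the cheeks: its top edges span rows 8 to 66, matching a level seat relative to the lip. To confirm the height, I'll probe its top lightly with shut fingers; contact is expected at z≈0.0805.

drive_tool(slide=[[0.8, 0.02, 0], [1.6, 0.03, 0], [2.2, 0.04, 0], [2.22, 0.04, 0.8], [2.22, 0.04, 1.6], [2.22, 0.04, 2.1], [2.22, 0.04, 2.2], [2.22, 0.04, 2.25], [2.22, 0.04, 2.25]], dr=[[0, 0, 0], [0, 0, 0], [0, 0, 0], [0, 0, 0], [0, 0, 0], [0, 0, 0], [0, 0, 0], [0, 0, 0], [0, 0, 0]], gripper=1, newtons=5)

```text
t: 40.95
tcp_pos: [0.5577, -0.2874, 0.0929]
tool_rot: [[0.012, 1.0, 0.003], [1.0, -0.012, 0.002], [0.002, 0.003, -1.0]]
ft_force: [0.3, -0.4, -0.4]
gripper_width: 0.0005
finger_force: 0.0
```

drive_tool(slide=[[0, 0, 0.04], [0, 0, 0.08], [0, 0, 0.08]], dr=[[0, 0, 0], [0, 0, 0], [0, 0, 0]])

```text
t: 41.32
tcp_pos: [0.5572, -0.2872, 0.0867]
tool_rot: [[0.012, 1.0, 0.001], [1.0, -0.012, 0.003], [0.003, 0.001, -1.0]]
ft_force: [0.5, -0.5, -0.3]
gripper_width: 0.0004
finger_force: 0.0
```

drive_tool(slide=[[0, 0, 0.03], [0, 0, 0.06], [0, 0, 0.06]], dr=[[0, 0, 0], [0, 0, 0], [0, 0, 0]])

```text
t: 41.7
tcp_pos: [0.5572, -0.2871, 0.083]
tool_rot: [[0.012, 1.0, 0.001], [1.0, -0.012, 0.003], [0.003, 0.001, -1.0]]
ft_force: [-0.1, 0.3, 0.7]
gripper_width: 0.0004
finger_force: 0.0
```

drive_tool(slide=[[0, 0, 0.02], [0, 0, 0.04], [0, 0, 0.04]], dr=[[0, 0, 0], [0, 0, 0], [0, 0, 0]])

```text
t: 42.08
tcp_pos: [0.5572, -0.2872, 0.0807]
tool_rot: [[0.012, 1.0, 0.001], [1.0, -0.012, 0.003], [0.003, 0.001, -1.0]]
ft_force: [-0.0, -0.5, -0.2]
gripper_width: 0.0002
finger_force: 0.0
```

No contact down to 0.0807, so the roll isn't perched above its seat (top 0.0805) and is level within the cheek gap. I'll retreat and hand in.

drive_tool(slide=[[0, 0, -0.5], [0, 0, -1.3], [0, 0, -2.1], [0, 0, -2.6], [0, 0, -2.6], [0, 0, -2.6]], dr=[[0, 0, 0], [0, 0, 0], [0, 0, 0], [0, 0, 0], [0, 0, 0], [0, 0, 0]])

```text
t: 42.82
tcp_pos: [0.5568, -0.2874, 0.2354]
tool_rot: [[0.012, 1.0, -0.001], [1.0, -0.012, 0.004], [0.004, -0.001, -1.0]]
ft_force: [-0.2, -0.5, -0.5]
gripper_width: -0.0
finger_force: 0.0
```

```bash
python3 -c "
from bench import job
print(job.close_job())"
```

```text
the job is handed in; nothing more can be done
None
```

The wide roll was laid on its side, regripped and lowered into the dispenser bay, then let go, and the job was handed in at about 43 s. The first lowering caught on a cheek lip, so I re-laid and regripped it. A probe to 0.0807 m found nothing above seat height, but `close_job()` returned no verdict.

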